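# Set a cupcake cooling cabinet to airing: tray home, door stay on its middle hole

### The arm

A 6-joint arm with a two-finger parallel gripper is mounted at the origin on a cart in front of the work surface, level with it; the furniture and walls round the work are solid. World frame = base frame: x ahead of the robot, y to its left, z up, the work surface at z = 0. Lengths are in m, angles in degrees, forces in N, time in s.
With the tool pointing down it reaches from about 0.375 to 0.9 m from the base axis. Payload 3.1 kg.
Tool frame: the origin (TCP) lies at the very end of the fingers, on their centre line; the grasp point (between the pads) lies 19 mm behind it; x points along the fingers, z is the direction in which the jaws open and shut, and the axes are right-handed (so a half turn about x gives the same grasp; the last joint's range is limited). The gripper opens to 87 mm and grips with 3 to 60 N. Pads are 19 mm wide; open, the fingers measure 117 mm over their backs; the gripper's body (75 mm by 190 mm) begins 51 mm behind the grasp point.
Start: joints at [63.627, 30.224, 82.088, -0, 67.689, -10.227], TCP at [0.174, 0.6, 0.223] pointing down, gripper open.
Joint ranges: [-176.69, 176.69], [-43.24, 126.21], [12.49, 139.97], [-82, 262], [0, 151.66], [-163.58, 163.58]. Speed limits (degrees/s): [159.86, 159.86, 180, 180, 180, 180].

### API

Orientations are given as a 3x3 rotation matrix whose columns are the frame's x, y, z axes.
In Python, from rig import bot gives the robot as it stands.
- The arm moves only by the tool send_rows, never from a script. Its arguments are lists of equal length, an entry for each row: "fingers": the opening, from 0 (shut) to 1 (fully open); "dp": the shift along the world's x, y, z in mm, a list of three; "turn": the turn, a rotation vector about the world's x, y, z in rad, a list of three. In form: {"fingers": [fingers, ...], "dp": [[tx, ty, tz], ...], "turn": [[rx, ry, rz], ...]}. A call has 1 to 10 rows; each row is the pose to reach, as a shift and turn from the pose measured when the call began; what a row does not reach only later rows make up. A row lasts 1/12 s, in which the tool goes at most 41.7 mm and 7.16 degrees, less where a joint would pass 70% of its speed; a pose out of reach is approached as far as the arm can. A call with a gripper value outside its range is refused whole. The fingers move at their own pace and stop on an object; the grip force is fixed at half the most. Time passes only in rows, so rows that repeat a pose let the fingers close. It gives the time, the measured TCP pose, the force and the opening at its end, in the units of the state.
- bot.read_state(): the state, without advancing time (a new reading comes with each control period).
- bot.capture(name): name is "side" or "top" or "wrist"; returns a dict with "img" (480x640x3 uint8, blue, green, red), "z_map" (480x640 float32, m along the optical axis (not along the pixel's ray), 0 where there is no reading), "mtx" (3x3 intrinsics, pixels), "origin" and "orientation" of the camera in the world; the wrist camera has in their place "hand_eye" (4x4, takes a point from camera to tool coordinates, whose origin is the TCP and whose axes are the tool frame's). Camera axes: x right, y up, looking along -z (the intrinsics and any distortion apply to the point x, -y, -z); pixel columns grow to the right and rows downward; lengths in m; the calibration is good to about 2 mm. A picture is of the moment at which its call begins: read the wrist's pose just before it.
- bot.hand_in(): hands the job in, once; it reports no verdict.
The state is a dict: "time_s": time; "joint_positions": joint angles; "qvel": joint speeds; "tau": joint torques, N m; "position": TCP position; "tcp_rot": TCP orientation; "force": force on the tool from outside, world axes, zero at the start; "moment": the same for the moment, N m; "opening": opening from 0.0 (shut) to 1.0 (fully open).
Only numpy, scipy, OpenCV 4.12 (cv2) and the standard library are available. Lean on these libraries where they do the work, as an engineer would, in place of code of your own. Each camera call takes 0.05 s, during which the arm holds its last target.

### The job

The fresh cupcakes must cool with the cabinet door ajar. Push the tray of cupcakes fully home into the cooling cabinet without upsetting any of them; then lift the door stay (the holed bar with the black knob on top of the cabinet) off its pin, bring the door in and drop the stay's middle hole over the pin, so that the stay lies flat and holds the door half open. Leave the other things on the table where they are.

Things in the scene. Friction and masses are not known exactly. Their poses are not given: they have to be found in the camera images.
- cabinet: Low countertop cooling cabinet in grey enamel, 210 deep (x) x 230 wide (y) x 125 mm high, fixed to the table. Origin: centre of its underside on the table; its own +x points from the open front to the back, +y to the side with the door hinge (left, seen from the robot), z up. Its front opening lies in the plane x = -105 mm.
- tray (a joint): How far the steel cupcake tray is pulled out of the cabinet's front, m: 0 = fully home against its stop, grows towards the cabinet's -x; starts at 0.055 to 0.080. About 2 N of sliding friction. Tray 184 deep x 196 mm wide; the cupcakes stand on its floor, 27 mm above the table.
- rail (a point): Point on the axis of the tray's front rail, a level steel rod 8 mm thick along the cabinet's y, 184 mm long, 78 mm above the table, a thinner rod 23 mm below it. The point lies 50 mm to the cabinet's -y side of the middle, clear of the stay: push here with shut fingers from in front. With the tray home the rod is just inside the front plane, under the cabinet's top edge.
- door (a joint): Angle of the glazed door, rad: 0 = shut, grows as it swings out to the robot about its upright hinge at the cabinet's front left edge. 1.68 with the stay's outer hole on the pin, 0.685 with the middle one, 0 with the inner one. Slight friction (0.05 N m): it stays where it is left. Leaf 222 wide, 12 thick, top edge 119 mm above the table.
- door_hinge (a point): Point on the door's upright hinge axis, 137 mm above the table (level with the underside of the seated stay); in the cabinet's frame at x = -113, y = +109 mm.
- stay_pivot (a point): Point on the door, over the leaf's top edge, where the stay is pivoted: 140 mm from the hinge axis, 137 mm above the table (underside of the level stay). At door angle a it lies, in the cabinet's frame, at hinge + 140 mm x (-sin a, -cos a).
- pin (a point): Foot of the fixed upright brass pin on the cabinet's top, at the height where the stay's underside rests (137 mm above the table, on a steel boss 21 mm wide); in the cabinet's frame at x = -58, y = +44 mm. The pin is 9 mm thick and stands 14 mm above this point, with a hemispherical top.
- stay (a joint): Tip angle of the stay, rad: 0 = level (lying flat; a stop keeps it from going lower), grows as its knob end is lifted, up to 0.6. The stay is a flat dark steel bar, 26 wide x 5 mm thick, with three 13 mm holes, 120 g; it swivels freely at its pivot on the door and falls level by its own weight. Carrying its lifted knob sideways swings door and stay together.
- knob (a point): Middle of the black upright grip knob at the stay's free end, 252 mm from the pivot: a smooth cylinder 15 mm thick, its lower end 9 mm and its top 38 mm above the stay's underside, this point 24 mm above the underside (161 mm above the table with the stay level). Its x axis runs along the bar, away from the pivot.
- hole_wide (a point): Centre of the outer hole (nearest the knob), on the bar's underside, 210 mm from the pivot. The pin is in this hole at the start.
- hole_mid (a point): Centre of the middle hole, on the bar's underside, 150 mm from the pivot.
- choc_cupcake_a: Dark chocolate cupcake standing loose on the tray, about 75 mm across and 65 mm high; origin at the centre of its underside, z up. It must stay upright on the tray.
- choc_cupcake_b: Dark chocolate cupcake standing loose on the tray, about 75 mm across and 65 mm high; origin at the centre of its underside, z up. It must stay upright on the tray.
- vanilla_cupcake_a: Vanilla frosted cupcake standing loose on the tray, about 75 mm across and 74 mm high; origin at the centre of its underside, z up. It must stay upright on the tray.
- vanilla_cupcake_b: Vanilla frosted cupcake standing loose on the tray, about 75 mm across and 74 mm high; origin at the centre of its underside, z up. It must stay upright on the tray.
- timer: Round white wind-up kitchen timer with a red knob, 62 mm across, 44 mm high; a bystander, loose, origin at the centre of its underside.
- spoon: Steel teaspoon lying flat, 130 mm long; a bystander, loose, origin at the centre of its underside.
- scraper: Bench scraper, steel blade with a black handle, 89 x 164 mm; a bystander, loose, origin at the centre of its underside.
There are look-alikes about, which are no part of the job. What is shaped like the vanilla_cupcake_b but orange is not meant.

How it is judged:
By the outcome, as a careful person would: the job done as asked, in the order asked, and still so for the second after the job is handed in, with the robot touching nothing.
It also fails if it takes over 48 s, if anything falls off the work surface, if the arm or the gripper's body presses on something with over 40 N, if the wrist force passes 120 N, or if a joint passes its speed limit or range.

## Working session

There is one attempt and no reset: what is moved stays moved. The work goes in short steps, Python scripts to look and compute and a tool call to move; the robot and the scene stay as the last step left them, time stands still between calls to the robot, and variables do not carry over. Pictures are saved under pics/ and viewed, and the job is handed in when it is done.

Besides the shell and the picture viewer there is one more tool, called after ">>>" as name(argument=value, ...) on one line, values as JSON. send_rows: Moves the arm, as the interface text tells. Its arguments: {"type":"object","properties":{"fingers":{"type":"array","items":{"type":"number"}},"dp":{"type":"array","items":{"type":"array","items":{"type":"number"}}},"turn":{"type":"array","items":{"type":"array","items":{"type":"number"}}}},"required":["fingers","dp","turn"]}

```bash
ls; mkdir -p pics
cat > h.py <<'E'
import numpy as np, cv2
from rig import bot
def cap(name):
    st=bot.read_state(); c=bot.capture(name); 
    if 'hand_eye' in c:
        T=np.eye(4);T[:3,:3]=np.array(st['tcp_rot']);T[:3,3]=st['position'];W=T@np.array(c['hand_eye']);c['R']=W[:3,:3];c['o']=W[:3,3]
    else: c['R']=np.array(c['orientation']);c['o']=np.array(c['origin'])
    c['K']=np.array(c['mtx']); return c
def ray(c,u,v):
    K=c['K'];d=np.array([(u-K[0,2])/K[0,0],-(v-K[1,2])/K[1,1],-1.]);return c['R']@d
def onz(c,u,v,z):
    d=ray(c,u,v);return c['o']+d*(z-c['o'][2])/d[2]
def depth(c,u,v):
    return c['o']+ray(c,u,v)*c['z_map'][int(v),int(u)]
def proj(c,p):
    q=c['R'].T@(np.array(p)-c['o']);K=c['K'];return K[0,0]*q[0]/-q[2]+K[0,2],K[1,1]*-q[1]/-q[2]+K[1,2]
def cloud(c):
    v,u=np.mgrid[0:480,0:640];K=c['K'];d=np.stack([(u-K[0,2])/K[0,0],-(v-K[1,2])/K[1,1],-np.ones_like(u,float)],-1)
    return c['o']+(d@c['R'].T)*c['z_map'][...,None]
E
python3 - <<'E'
from h import *
s=bot.read_state();print(s)
for n in ['side','top','wrist']:
    c=cap(n);cv2.imwrite(f'pics/{n}0.png',c['img']);print(n,c['o'],c['R'].round(3).tolist(),c['K'].tolist(),[k for k in c])
E
```

```text
pics
{'time_s': 0.0, 'joint_positions': array([ 6.36261321e+01,  3.02795019e+01,  8.21563852e+01, -6.42327213e-04,
        6.76869488e+01, -1.02264504e+01]), 'qvel': array([-0.07034737,  0.03034767, -0.03729239,  0.03253522, -0.042208  ,
       -0.00850213]), 'tau': array([ 2.79090364e-05, -4.40052581e+01, -1.76584715e+01,  6.33656234e-02,
        5.83838322e-02, -1.67370699e-04]), 'position': array([0.17345835, 0.59969545, 0.22156587]), 'tcp_rot': array([[-9.43080961e-04, -9.60550334e-01,  2.78104596e-01],
       [-1.92534882e-03,  2.78105948e-01,  9.60548476e-01],
       [-9.99997702e-01,  3.70426624e-04, -2.11167088e-03]]), 'force': array([-0.54945139,  0.21646728,  0.25451944]), 'moment': array([-0.00157265,  0.00544762,  0.01967421]), 'opening': 0.9991398223337676}
side [-0.29631045 -0.26154854  0.8878275 ] [[0.096, 0.661, -0.744], [-0.995, 0.068, -0.068], [0.006, 0.747, 0.665]] [[475.05513509015015, 0.0, 314.6955064415305], [0.0, 475.05513509015015, 233.52809535639324], [0.0, 0.0, 1.0]] ['img', 'z_map', 'mtx', 'origin', 'orientation', 'R', 'o', 'K']
top [ 0.32673666 -0.18694517  1.55249147] [[0.02, 0.988, -0.154], [-1.0, 0.019, -0.002], [0.001, 0.154, 0.988]] [[554.1112869766657, 0.0, 324.1875865707785], [0.0, 554.1112869766657, 243.60304546434176], [0.0, 0.0, 1.0]] ['img', 'z_map', 'mtx', 'origin', 'orientation', 'R', 'o', 'K']
wrist [0.10513402 0.61953178 0.38335987] [[0.279, -0.926, -0.253], [0.96, 0.269, 0.075], [-0.002, -0.264, 0.964]] [[331.720214539307, 0.0, 316.93899197902095], [0.0, 331.720214539307, 228.37133236290308], [0.0, 0.0, 1.0]] ['img', 'z_map', 'mtx', 'hand_eye', 'R', 'o', 'K']
```

View pics/side0.png

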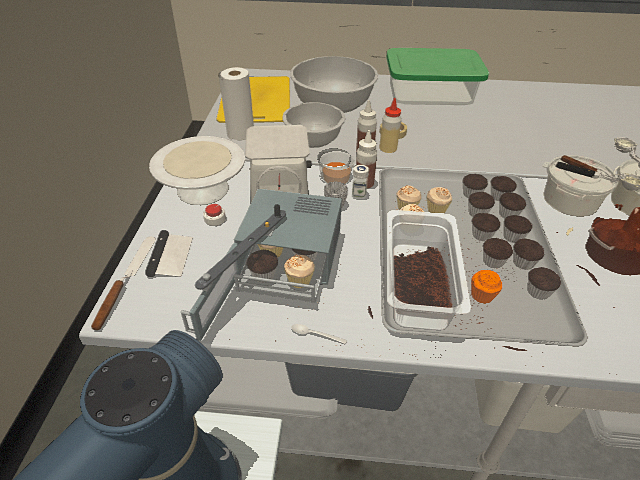

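View pics/top0.png

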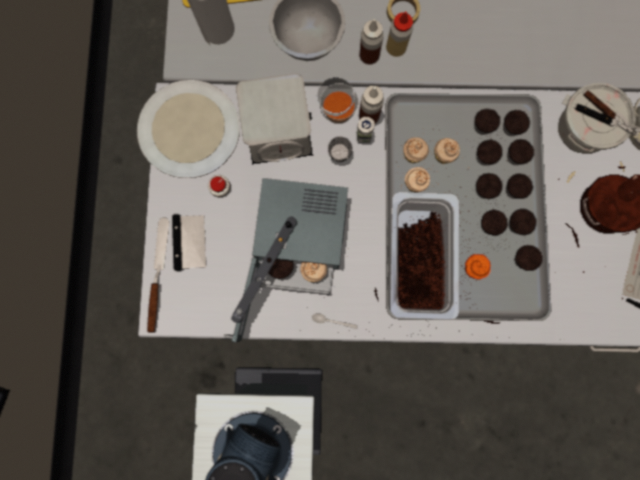

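View pics/wrist0.png

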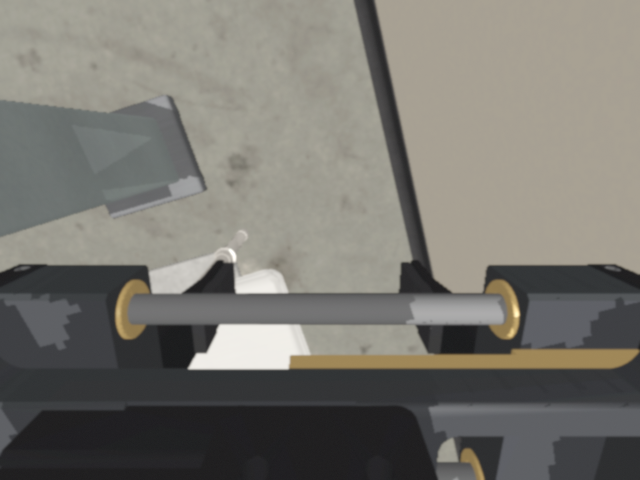

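The pictures show the cabinet at side (290,225), top (300,225). The door is open towards the robot, the tray is partly out, and the stay runs from side (205,280) to the knob at (277,210). Next I'll enlarge this area and fit the cabinet's top from depth.

Run:
```python
from h import *
for n,(a,b,x,y) in {'side':(170,340,170,370),'top':(170,350,210,370)}.items():
    c=cap(n);im=c['img'][a:b,x:y];s=4 if n=='side' else 5
    s=min(800/(y-x),600/(b-a));cv2.imwrite(f'pics/{n}1.png',cv2.resize(im,None,fx=s,fy=s,interpolation=cv2.INTER_CUBIC));print(n,s)
    P=cloud(c)
    for zz in (0.125,):
        m=(abs(P[...,2]-zz)<.004)&(c['z_map']>0)
        m[:, :]&=(P[...,0]>.35)&(P[...,0]<.85)&(P[...,1]>-.4)&(P[...,1]<.2)
        k,lab,stt,_=cv2.connectedComponentsWithStats(m.astype(np.uint8))
        j=1+np.argmax(stt[1:,4]);q=P[lab==j];print(stt[j],q[:,2].mean(),cv2.minAreaRect((q[:,:2]*1000).astype(np.float32)))
        cv2.imwrite(f'pics/{n}m.png',(lab==j).astype(np.uint8)*255)
        r=cv2.minAreaRect((q[:,:2]*1000).astype(np.float32));print(cv2.boxPoints(r))
```

```text
side 3.5294117647058822
[ 234  189  108   65 4435] 0.12563046172017817 ((611.3225708007812, -116.3671875), (230.43313598632812, 216.32308959960938), 84.79586791992188)
[[ 493.15622  -221.2981  ]
 [ 708.58765  -240.91956 ]
 [ 729.4889    -11.436279]
 [ 514.0575      8.185181]]
top 3.3333333333333335
[ 253  178   95   87 4784] 0.12435809227463034 ((608.7572631835938, -120.12267303466797), (229.74130249023438, 209.79000854492188), 84.59382629394531)
[[ 493.50626  -224.59961 ]
 [ 702.36304  -244.36511 ]
 [ 724.0083    -15.645737]
 [ 515.1515      4.119766]]
```

View pics/side1.png

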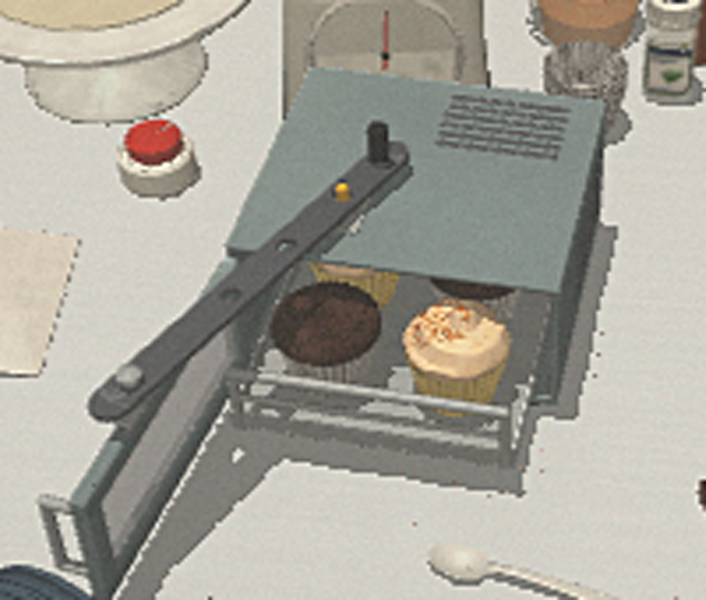

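View pics/top1.png

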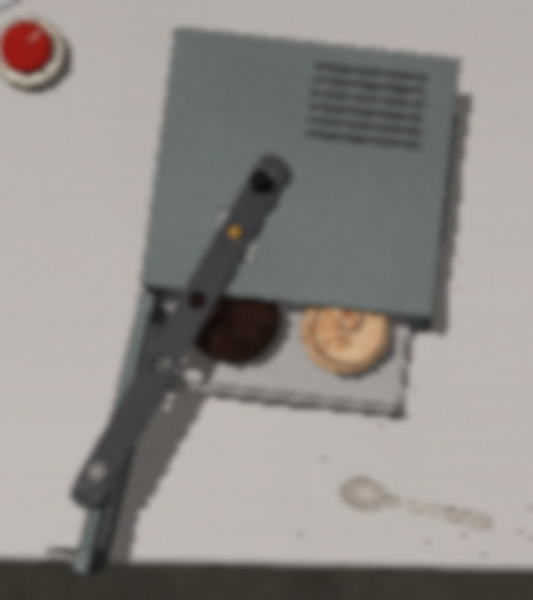

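Run:
```python
from h import *
th=np.radians(-5.3)
R=np.array([[np.cos(th),-np.sin(th)],[np.sin(th),np.cos(th)]])
C={}
for n,(ox,oy,s) in {'side':(170,170,3.5294),'top':(210,170,3.3333)}.items():
    c=cap(n)
    g=cv2.cvtColor(c['img'],cv2.COLOR_BGR2HSV);m=cv2.inRange(g,(12,120,120),(32,255,255));
    m2=np.zeros_like(m);m2[220:243,255:290]=m[220:243,255:290]
    v,u=np.nonzero(m2);u,v=u.mean(),v.mean();print(n,'pin',u,v,len(m2[m2>0]),onz(c,u,v,.148));C[n]=(c,u,v)
    P=cloud(c)
    pts={'side':{'knobtop':(377,127,.175),'railL':(245,378,.078),'railR':(505,415,.078),'knobdepth':(377,140,0),'pivot':(128,376,.145),'hmid':(286,244,.142)},
         'top':{'knobtop':(262,183,.175),'hmid':(197,300,.142),'pivot':(96,470,.145),'railR':(398,412,.078)}}[n]
    for k,(a,b,z) in pts.items():
        p=onz(c,a/s+ox,b/s+oy,z) if z else depth(c,a/s+ox,b/s+oy)
        print(n,k,(p*1000).round(1),'cab',(R.T@(p[:2]*1000-[610,-118])).round(1))
# predictions
for n in C:
    c=C[n][0]
    for nm,q,z in [('pin',(-58,44),.148),('FL',(-105,115),.125),('FR',(-105,-115),.125),('BR',(105,-115),.125),('BL',(105,115),.125)]:
        p=R@np.array(q)+[610,-118];print(n,nm,np.round(proj(c,[p[0]/1000,p[1]/1000,z]),1))
# triangulate pin
A=[];b=[]
for n in C:
    c,u,v=C[n];d=ray(c,u,v);d/=np.linalg.norm(d);M=np.eye(3)-np.outer(d,d);A.append(M);b.append(M@c['o'])
print('tri',np.linalg.solve(sum(A),sum(b)))
```

```text
side pin 266.6875 223.9375 16 [ 0.55470387 -0.06864823  0.148     ]
side knobtop [592.  -88.6 175. ] cab [-20.6  27.6]
side railL [441.  -19.9  78. ] cab [-177.4   82. ]
side railR [ 426.  -193.3   78. ] cab [-176.3  -92. ]
side knobdepth [588.  -88.8 166.9] cab [-24.6  27. ]
side pivot [374.4  30.6 145. ] cab [-248.3  126.2]
side hmid [504.  -40.2 142. ] cab [-112.7   67.7]
top pin 279.8333333333333 239.16666666666666 6 [ 0.55430623 -0.06978289  0.148     ]
top knobtop [586.9 -93.  175. ] cab [-25.3  22.7]
top hmid [500.6 -43.5 142. ] cab [-115.8   64.1]
top pivot [369.2  28.1 145. ] cab [-253.2  123.2]
top railR [ 421.8 -200.2   78. ] cab [-179.8  -99.2]
side pin [266.9 223.5]
side FL [233.4 239.7]
side FR [328.8 252.7]
side BR [342.  198.4]
side BL [257.7 188.3]
top pin [279.5 238.4]
top FL [250.8 254.5]
top FR [338.8 264.4]
top BR [347.4 186.1]
top BL [261.3 176.7]
tri [ 0.55412919 -0.06931299  0.1485518 ]
```

The cabinet fits at about (609.5, -118.5) mm with yaw -5.3°. The pin lands within 1 px in both views, and the tray is about 75 mm out. I'm moving to the front of the cabinet, high over the door.

>>> send_rows(fingers=[0,0,0,0,0,0,0,0,0,0], dp=[[0,0,40],[20,-30,80],[45,-65,110],[70,-100,110],[95,-135,110],[120,-170,110],[145,-205,110],[170,-240,110],[195,-275,110],[220,-310,110]], turn=[[0,0,0.02],[0,0,0.04],[0,0,0.06],[0,0,0.08],[0,0,0.1],[0,0,0.12],[0,0,0.14],[0,0,0.16],[0,0,0.18],[0,0,0.19]])

```text
time_s: 1.18
position: [0.3777, 0.3117, 0.3326]
tcp_rot: [[0.001, -0.996, 0.09], [-0.0, 0.09, 0.996], [-1.0, -0.001, -0.0]]
force: [1.1, 0.4, -0.5]
opening: 0.329
```

Run:
```python
from h import *
s=bot.read_state();print(s['time_s'],s['joint_positions'].round(2),s['position'].round(4),s['tcp_rot'].round(3).tolist())
```

```text
1.1833 [ 2.645e+01  1.250e+01  9.227e+01 -2.000e-02  7.521e+01 -5.836e+01] [0.3777 0.3117 0.3326] [[0.001, -0.996, 0.09], [-0.0, 0.09, 0.996], [-1.0, -0.001, -0.0]]
```

>>> send_rows(fingers=[0,0,0,0,0,0,0,0,0,0], dp=[[20,-35,0],[30,-75,0],[40,-115,0],[40,-155,0],[40,-195,0],[40,-235,0],[40,-275,0],[40,-315,0],[35,-355,0],[30,-395,0]], turn=[[0,0,0],[0,0,0],[0,0,0],[0,0,0],[0,0,0],[0,0,0],[0,0,0],[0,0,0],[0,0,0],[0,0,0]])

```text
time_s: 2.02
position: [0.4073, -0.0852, 0.3329]
tcp_rot: [[0.001, -0.996, 0.09], [-0.0, 0.09, 0.996], [-1.0, -0.002, -0.0]]
force: [0.7, -1.3, -0.2]
opening: 0.008
```

>>> send_rows(fingers=[0,0,0,0], dp=[[0,-40,0],[0,-75,-10],[0,-90,-30],[0,-95,-40]], turn=[[0.006,-0.07,0],[0.012,-0.14,0],[0.018,-0.21,0],[0.024,-0.26,0]])

```text
time_s: 2.35
position: [0.4065, -0.1832, 0.2922]
tcp_rot: [[0.261, -0.961, 0.089], [0.021, 0.097, 0.995], [-0.965, -0.258, 0.045]]
force: [-0.1, 0.5, -0.7]
opening: 0.006
```

Run:
```python
from h import *
s=bot.read_state();print(s['time_s'],s['joint_positions'].round(2),s['position'].round(4),s['tcp_rot'].round(3).tolist())
```

```text
2.35 [ -47.19    5.6   110.05   14.42   55.67 -139.01] [ 0.4065 -0.1832  0.2922] [[0.261, -0.961, 0.089], [0.021, 0.097, 0.995], [-0.965, -0.258, 0.045]]
```

```bash
cat > kin.py <<'E'
import numpy as np
from scipy.spatial.transform import Rotation as Ro
from scipy.optimize import least_squares
D=[([63.6261,30.2795,82.1564,0,67.6869,-10.2265],[.17346,.59970,.22157]),([26.45,12.5,92.27,-.02,75.21,-58.36],[.3777,.3117,.3326]),([-47.19,5.6,110.05,14.42,55.67,-139.01],[.4065,-.1832,.2922])]
# tool axes: x along flange z
def fk(q,p):
    a1,a2,h,L,off,e=p
    A=lambda ax,d:Ro.from_euler(ax,d,degrees=True).as_matrix()
    R1=A('z',q[0]);R2=R1@A('y',q[1]);R3=R2@A('y',q[2]);R6=R3@A('z',q[3])@A('y',q[4])@A('z',q[5])
    pos=np.array([0,0,h])+R1@[e,off,0]+R2@[0,0,a1]+R3@[0,0,a2]+R6@[0,0,L]
    # tool x=R6 z ; tool z = R6 ?
    return pos,R6
def fit():
    f=lambda p:np.concatenate([fk(q,p)[0]-x for q,x in D])
    r=least_squares(f,[.53,.37,.15,.25,.11,0]);return r
if __name__=='__main__':
    r=fit();print(r.x,r.fun.round(5))
    for q,x in D:print(fk(q,r.x)[1].round(3).tolist())
E
python3 kin.py
```

```text
[ 0.58094558  0.37943125  0.13702243  0.27181233  0.11324869 -0.02553824] [-0.0006   0.00385  0.00052 -0.00982 -0.00229  0.00305  0.00115 -0.00797
 -0.00357]
[[-0.278, -0.961, -0.001], [-0.961, 0.278, -0.002], [0.002, 0.0, -1.0]]
[[-0.09, -0.996, 0.0], [-0.996, 0.09, -0.0], [0.0, -0.0, -1.0]]
[[-0.089, -0.961, 0.261], [-0.995, 0.097, 0.021], [-0.045, -0.258, -0.965]]
```

Run:
```python
from kin import *
def fk2(q,p):
    a1,a2,h,L,off,e,e3=p
    A=lambda ax,d:Ro.from_euler(ax,d,degrees=True).as_matrix()
    R1=A('z',q[0]);R2=R1@A('y',q[1]);R3=R2@A('y',q[2]);R4=R3@A('z',q[3]);R5=R4@A('y',q[4]);R6=R5@A('z',q[5])
    return np.array([0,0,h])+R2@[0,0,a1]+R3@[e,0,a2]+R4@[0,off,0]+R5@[e3,0,L],R6
for fixed in ([0,0],):
    r=least_squares(lambda p:np.concatenate([fk2(q,list(p)+[0,0])[0]-x for q,x in D]),[.53,.37,.15,.25,.11]);print(r.x,r.fun.round(5))
    r=least_squares(lambda p:np.concatenate([fk2(q,list(p)+[0])[0]-x for q,x in D]),[.53,.37,.15,.25,.11,0]);print(r.x,r.fun.round(5))
```

```text
[0.57304162 0.35291229 0.09138486 0.23634984 0.11514911] [-0.00359  0.00211 -0.00636 -0.01231 -0.0014  -0.00812 -0.00035 -0.01962
  0.01448]
[0.58530907 0.4044949  0.29202494 0.2887699  0.11182822 0.15231011] [-0.00256 -0.00329 -0.00801  0.00146  0.00172 -0.00835 -0.00166 -0.00708
  0.01636]
```

>>> send_rows(fingers=[0,0,0], dp=[[0,20,-60],[0,25,-70],[0,25,-70]], turn=[[-0.045,0,0],[-0.045,0,0],[-0.045,0,0]])

```text
time_s: 2.6
position: [0.4016, -0.1534, 0.2173]
tcp_rot: [[0.25, -0.964, 0.089], [-0.013, 0.088, 0.996], [-0.968, -0.251, 0.01]]
force: [-1.4, 0.5, -0.9]
opening: 0.002
```

Run:
```python
from h import *
from kin import *
import kin
s=bot.read_state();print(s['time_s'],s['joint_positions'].round(2).tolist(),s['position'].round(4).tolist(),s['tcp_rot'].round(3).tolist(),s['qvel'].round(2))
kin.D=kin.D[:1]+[kin.D[1]]+[kin.D[2]]+[(s['joint_positions'].tolist(),s['position'].tolist())]
r=least_squares(lambda p:np.concatenate([fk(q,p)[0]-x for q,x in kin.D]),[.53,.37,.15,.25,.11,0]);print(r.x,r.fun.round(4))
def fk2(q,p):
    a1,a2,h,L,off,e,e3,o2=p
    A=lambda ax,d:Ro.from_euler(ax,d,degrees=True).as_matrix()
    R1=A('z',q[0]);R2=R1@A('y',q[1]);R3=R2@A('y',q[2]);R4=R3@A('z',q[3]);R5=R4@A('y',q[4]);R6=R5@A('z',q[5])
    return np.array([0,0,h])+R2@[0,0,a1]+R3@[e,o2,a2]+R5@[e3,off,L],R6
r=least_squares(lambda p:np.concatenate([fk2(q,p)[0]-x for q,x in kin.D]),[.53,.37,.15,.25,.11,0,0,0]);print(r.x,r.fun.round(4))
```

```text
2.6 [-42.78, 11.01, 118.78, 14.53, 39.88, -137.95] [0.4016, -0.1534, 0.2173] [[0.25, -0.964, 0.089], [-0.013, 0.088, 0.996], [-0.968, -0.251, 0.01]] [ 0.14 -3.15 -7.37 -1.35  5.48  0.64]
[ 0.5905431   0.37071127  0.09051824  0.23355119  0.11754227 -0.0243821 ] [-0.0053  0.004   0.0039 -0.0164 -0.0008  0.0064 -0.0096 -0.0016  0.0002
  0.0107 -0.0167 -0.0105]
[5.88013129e-01 3.91757763e-01 2.73941869e-01 3.05284387e-01
 2.65293410e-04 1.14011885e-01 1.01882342e-04 1.10706058e-01] [ 0. -0. -0.  0.  0.  0.  0.  0.  0. -0. -0. -0.]
```

```bash
cat > ik.py <<'E'
from kin import *
P=[.588013,.391758,.273942,.305284,0,.114012,0,.110706]
lo=np.array([-176.69,-43.24,12.49,-82,0,-163.58]);hi=np.array([176.69,126.21,139.97,262,151.66,163.58])
def fk2(q,p=P):
    a1,a2,h,L,off,e,e3,o2=p
    A=lambda ax,d:Ro.from_euler(ax,d,degrees=True).as_matrix()
    R1=A('z',q[0]);R2=R1@A('y',q[1]);R3=R2@A('y',q[2]);R4=R3@A('z',q[3]);R5=R4@A('y',q[4]);R6=R5@A('z',q[5])
    return np.array([0,0,h])+R2@[0,0,a1]+R3@[e,o2,a2]+R5@[e3,off,L],np.stack([R6[:,2],R6[:,1],-R6[:,0]],1)
def ik(pos,R,q0):
    def f(q):
        p,r=fk2(q);return np.concatenate([(p-pos)*1000,Ro.from_matrix(R@r.T).as_rotvec()*500])
    s=least_squares(f,np.clip(q0,lo+.1,hi-.1),bounds=(lo,hi));return s.x,np.abs(s.fun).max()
yaw=np.radians(-5.3);Rc=Ro.from_euler('z',yaw).as_matrix();C=np.array([.6095,-.1185,0])
def cab(x,y,z): return C+Rc@np.array([x,y,z])/1000
def toolR(tilt,h=0):  # tilt from vertical forward along heading h (cab frame, deg); jaw horizontal
    t=np.radians(tilt);H=Rc@Ro.from_euler('z',h,degrees=True).as_matrix()
    x=H@[np.sin(t),0,-np.cos(t)];z=H@[0,1,0];return np.stack([x,np.cross(z,x),z],1)
E
python3 - <<'E'
from ik import *
q=[-42.78,11.01,118.78,14.53,39.88,-137.95]
for X in (-215,-190,-150,-110):
  for t in (15,20,25,30,35,40,45):
    for h in (0,-10):
      s,e=ik(cab(X,-53,74),toolR(t,h),q);print(X,t,h,s.round(0),round(e,1))
E
```

```text
-215 15 0 [ -42.   30.  128.   38.   13. -164.] 9.1
-215 15 -10 [ -41.   31.  130.   49.    9. -164.] 1.5
-215 20 0 [ -41.   28.  128.   40.   14. -164.] 32.5
-215 20 -10 [ -40.   29.  130.   50.    9. -164.] 23.1
-215 25 0 [ -40.   26.  127.   42.   14. -164.] 55.2
-215 25 -10 [ -39.   26.  129.   52.    9. -164.] 44.3
-215 30 0 [ -39.   23.  127.   44.   14. -164.] 77.1
-215 30 -10 [ -38.   24.  129.   53.    9. -164.] 64.9
-215 35 0 [ -38.   21.  127.   46.   14. -164.] 98.1
-215 35 -10 [ -37.   21.  129.   55.    8. -164.] 85.0
-215 40 0 [ -37.   18.  128.   48.   14. -164.] 118.3
-215 40 -10 [ -36.   19.  130.   57.    8. -164.] 104.3
-215 45 0 [ -36.   15.  128.   50.   13. -164.] 137.6
-215 45 -10 [ -34.   16.  130.   59.    7. -164.] 122.9
-190 15 0 [ -41.   31.  126.   40.   13. -164.] 1.5
-190 15 -10 [ -39.   32.  127.   37.   10. -150.] 0.0
-190 20 0 [ -40.   29.  126.   41.   14. -164.] 25.4
-190 20 -10 [ -39.   30.  127.   52.    9. -164.] 16.2
-190 25 0 [ -39.   27.  125.   43.   14. -164.] 48.7
-190 25 -10 [ -38.   28.  127.   53.    9. -164.] 38.1
-190 30 0 [ -38.   2
[... 1225 characters left out ...]
110 15 -10 [ -33.   34.  116.   16.   17. -122.] 0.0
-110 20 0 [ -36.   34.  119.   45.   14. -164.] 1.5
-110 20 -10 [ -34.   34.  120.   40.   10. -147.] 0.0
-110 25 0 [ -35.   32.  118.   47.   14. -164.] 26.5
-110 25 -10 [ -34.   33.  120.   57.    8. -164.] 16.3
-110 30 0 [ -34.   31.  118.   48.   14. -164.] 51.1
-110 30 -10 [ -33.   31.  120.   58.    7. -164.] 39.9
-110 35 0 [ -33.   29.  118.   50.   13. -164.] 75.4
-110 35 -10 [ -32.   30.  120.   60.    7. -164.] 63.3
-110 40 0 [ -32.   27.  117.   52.   13. -164.] 99.3
-110 40 -10 [ -31.   28.  119.   61.    6. -164.] 86.4
-110 45 0 [ -31.   26.  117.   54.   12. -164.] 122.8
-110 45 -10 [ -29.   26.  119.   63.    5. -164.] 109.4
```

Run:
```python
from ik import *
F=np.diag([1,-1,-1])
for X in (-210,-160,-110):
  for t in (20,30,40,50):
    for h in (-5,):
     best=[]
     for fl in (0,1):
      for q4 in (90,150,200):
       for q6 in (-120,60,0,120):
        R=toolR(t,h)@(F if fl else np.eye(3))
        s,e=ik(cab(X,-53,74),R,[-40,25,125,q4,15,q6]);best.append((round(e,1),fl,s.round(0).tolist()))
     best=sorted(best,key=lambda b:b[0]);ok=[b for b in best if b[0]<.5];seen=[]
     for b in ok:
       if b[1:] not in seen: seen.append(b[1:])
     print(X,t,seen or best[:1])
```

```text
-210 20 [(0, [-45.0, 33.0, 133.0, 104.0, 11.0, 133.0]), (1, [-45.0, 33.0, 133.0, 104.0, 11.0, -47.0])]
-210 30 [(np.float64(6.3), 0, [-50.0, 38.0, 140.0, 138.0, 28.0, 93.0])]
-210 40 [(np.float64(36.7), 0, [-53.0, 42.0, 140.0, 137.0, 39.0, 89.0])]
-210 50 [(np.float64(62.3), 0, [-58.0, 50.0, 140.0, 135.0, 53.0, 83.0])]
-160 20 [(1, [-39.0, 33.0, 126.0, 72.0, 10.0, -9.0])]
-160 30 [(0, [-44.0, 37.0, 134.0, 135.0, 23.0, 103.0]), (1, [-44.0, 37.0, 134.0, 135.0, 23.0, -77.0])]
-160 40 [(np.float64(7.3), 0, [-48.0, 45.0, 140.0, 145.0, 43.0, 86.0])]
-160 50 [(np.float64(35.8), 0, [-51.0, 52.0, 140.0, 144.0, 57.0, 82.0])]
-110 20 [(0, [-35.0, 34.0, 119.0, 45.0, 12.0, -158.0]), (1, [-35.0, 34.0, 119.0, 45.0, 12.0, 22.0])]
-110 30 [(0, [-39.0, 37.0, 127.0, 126.0, 17.0, 118.0]), (1, [-39.0, 37.0, 127.0, 126.0, 17.0, -62.0])]
-110 40 [(0, [-42.0, 43.0, 134.0, 146.0, 37.0, 93.0]), (1, [-42.0, 43.0, 134.0, 146.0, 37.0, -87.0])]
-110 50 [(np.float64(1.4), 0, [-47.0, 53.0, 140.0, 149.0, 61.0, 81.0])]
```

Run:
```python
from ik import *
q=[-42.78,11.01,118.78,14.53,39.88,-137.95]
for X in (-215,-195,-150,-112):
  for t in (6,8,10,12):
    for h in (0,-5):
      s,e=ik(cab(X,-68,75),toolR(t,h),q);print(X,t,h,s.round(0),round(e,1))
from h import bot
s=bot.read_state()
for X,t,h,z in ((-215,8,0,75),(-215,10,-3,75),(-112,12,0,75)):
    p=cab(X,-68,z);print(X,((p-s['position'])*1000).round(1),Ro.from_matrix(toolR(t,h)@s['tcp_rot'].T).as_rotvec().round(3))
```

```text
-215 6 0 [ -41.   31.  122.    9.   22. -134.] 0.0
-215 6 -5 [ -41.   31.  122.    8.   22. -128.] 0.0
-215 8 0 [ -42.   31.  124.   14.   20. -140.] 0.0
-215 8 -5 [ -41.   31.  124.   13.   19. -133.] 0.0
-215 10 0 [ -43.   31.  125.   21.   17. -147.] 0.0
-215 10 -5 [ -42.   31.  125.   19.   16. -140.] 0.0
-215 12 0 [ -44.   31.  127.   30.   15. -157.] 0.0
-215 12 -5 [ -43.   31.  127.   28.   14. -150.] 0.0
-195 6 0 [ -39.   31.  120.    8.   24. -131.] 0.0
-195 6 -5 [ -39.   31.  120.    7.   24. -125.] 0.0
-195 8 0 [ -40.   31.  121.   12.   22. -136.] 0.0
-195 8 -5 [ -40.   31.  121.   11.   21. -129.] 0.0
-195 10 0 [ -41.   31.  122.   18.   19. -142.] 0.0
-195 10 -5 [ -40.   31.  123.   16.   18. -135.] 0.0
-195 12 0 [ -42.   31.  124.   26.   17. -151.] 0.0
-195 12 -5 [ -41.   31.  124.   23.   16. -143.] 0.0
-150 6 0 [ -36.   33.  114.    6.   29. -126.] 0.0
-150 6 -5 [ -36.   33.  114.    5.   28. -120.] 0.0
-150 8 0 [ -37.   33.  115.   10.   26. -130.] 0.0
-150 8 -5 [ -36.   33.  115.    8.   25. -123.] 0.0
-150 10 0 [ -37.   32.  116.   14.   23. -134.] 0.0
-150 10 -5 [ -37.   32.  117.   12.   22. -127.] 0.0
-150 12 0 [ -38.   32.  118.   19.   21. -140.] 0.0
-150 12 -5 [ -38.   32.  118.   16.   20. -132.] 0.0
-112 6 0 [ -34.   34.  108.    5.   32. -123.] 0.0
-112 6 -5 [ -33.   34.  108.    4.   32. -117.] 0.0
-112 8 0 [ -34.   34.  110.    8.   29. -126.] 0.0
-112 8 -5 [ -34.   34.  110.    7.   29. -119.] 0.0
-112 10 0 [ -35.   34.  111.   11.   27. -129.] 0.0
-112 10 -5 [ -34.   34.  111.    9.   26. -122.] 0.0
-112 12 0 [ -36.   34.  113.   15.   24. -133.] 0.0
-112 12 -5 [ -35.   34.  113.   13.   23. -126.] 0.0
-215 [ -12.5  -12.9 -142.3] [ 0.     0.114 -0.003]
-215 [ -12.5  -12.9 -142.3] [-0.001  0.079 -0.056]
-112 [  90.1  -22.4 -142.3] [-0.006  0.045 -0.004]
```

>>> send_rows(fingers=[0,0,0,0,0,0,0,0], dp=[[-13,-13,-10],[-13,-13,-35],[-13,-13,-65],[-13,-13,-95],[-13,-13,-120],[-13,-13,-137],[-13,-13,-142],[-13,-13,-142]], turn=[[0,0.06,0],[0,0.114,0],[0,0.114,0],[0,0.114,0],[0,0.114,0],[0,0.114,0],[0,0.114,0],[0,0.114,0]])

```text
time_s: 3.27
position: [0.3896, -0.1672, 0.0751]
tcp_rot: [[0.139, -0.986, 0.089], [-0.012, 0.088, 0.996], [-0.99, -0.139, 0.0]]
force: [-0.9, -0.5, -0.1]
opening: 0.005
```

Run:
```python
from ik import *
from h import *
s=bot.read_state();print(s['joint_positions'].round(1),s['force'],Rc.T@(s['position']-C)*1000)
for n,(a,b,x,y) in {'side':(190,350,190,350)}.items():
    c=cap(n);cv2.imwrite(f'pics/{n}2.png',cv2.resize(c['img'][a:b,x:y],None,fx=3.75,fy=3.75,interpolation=cv2.INTER_CUBIC))
c=cap('wrist');cv2.imwrite('pics/w2.png',c['img'])
```

```text
[ -42.    30.7  123.6   14.3   19.9 -140.1] [-0.86571625 -0.47033759 -0.10708242] [-214.44264339  -68.81800064   75.05445978]
```

View pics/side2.png

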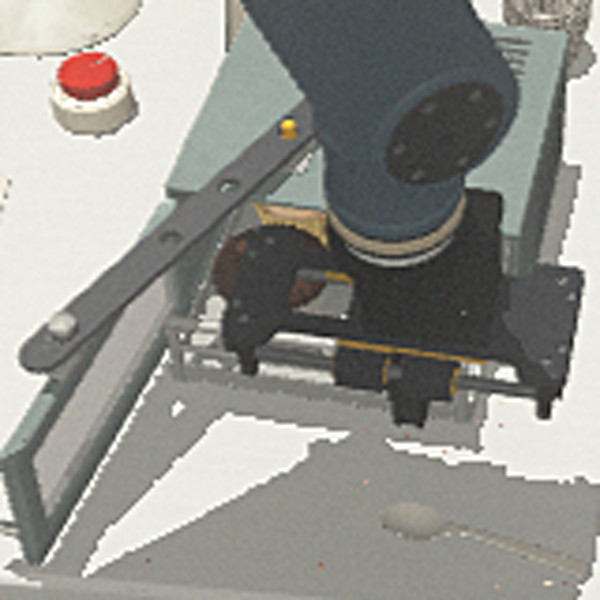

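View pics/w2.png

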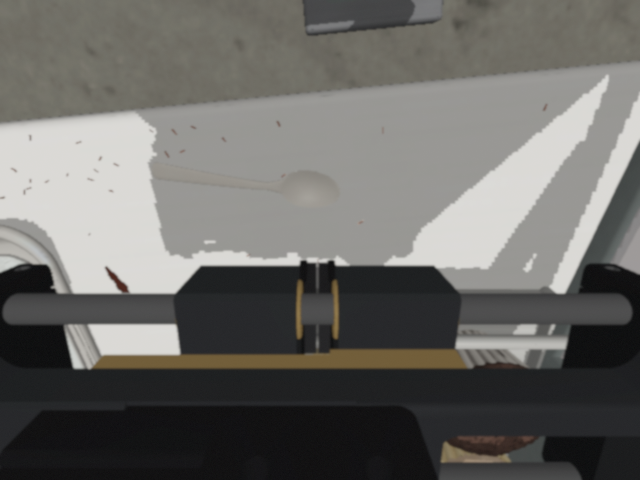

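The fingers stand in front of the rail at side2 (405,410), clear of the stay and door, with the rail at (400,370). Starting the gentle push.

>>> send_rows(fingers=[0,0,0,0,0,0,0,0,0,0], dp=[[8,-0.7,0],[14,-1.3,0],[18,-1.7,0],[21,-2,0],[24,-2.2,0],[27,-2.5,0],[31,-2.9,0],[35,-3.2,0],[39,-3.6,0],[43,-4,0]], turn=[[0,0,0],[0,0,0],[0,0,0],[0,0,0],[0,0,0],[-0.0005,-0.01,0],[-0.001,-0.02,0],[-0.002,-0.03,0],[-0.003,-0.04,0],[-0.004,-0.05,0]])

```text
time_s: 4.2
position: [0.4328, -0.1712, 0.0762]
tcp_rot: [[0.19, -0.978, 0.089], [-0.018, 0.087, 0.996], [-0.982, -0.191, -0.001]]
force: [-2.1, -0.2, 1.2]
opening: 0.006
```

>>> send_rows(fingers=[0,0,0,0,0,0,0,0,0,0], dp=[[4,-0.4,0],[8,-0.7,0],[12,-1.1,0],[16,-1.5,0],[20,-1.8,0],[24,-2.2,0],[28,-2.6,0],[32,-3,0],[35,-3.2,0],[38,-3.5,0]], turn=[[-0.001,-0.01,0],[-0.002,-0.02,0],[-0.002,-0.02,0],[-0.002,-0.02,0],[-0.002,-0.02,0],[-0.002,-0.02,0],[-0.002,-0.02,0],[-0.002,-0.02,0],[-0.002,-0.02,0],[-0.002,-0.02,0]])

```text
time_s: 5.03
position: [0.4712, -0.1747, 0.0761]
tcp_rot: [[0.21, -0.974, 0.089], [-0.02, 0.087, 0.996], [-0.978, -0.211, -0.001]]
force: [-2.9, -0.1, -0.8]
opening: 0.002
```

Run:
```python
from ik import *
from h import *
s=bot.read_state();print(s['joint_positions'].round(1),s['force'],Rc.T@(s['position']-C)*1000)
for n,(a,b,x,y) in {'side':(190,350,190,350)}.items():
    c=cap(n);cv2.imwrite(f'pics/{n}3.png',cv2.resize(c['img'][a:b,x:y],None,fx=3.75,fy=3.75,interpolation=cv2.INTER_CUBIC))
```

```text
[ -37.1   32.8  115.6   17.2   22.  -137.4] [-2.94230885 -0.05140027 -0.751512  ] [-132.51629285  -68.75913804   76.11825128]
```

View pics/side3.png

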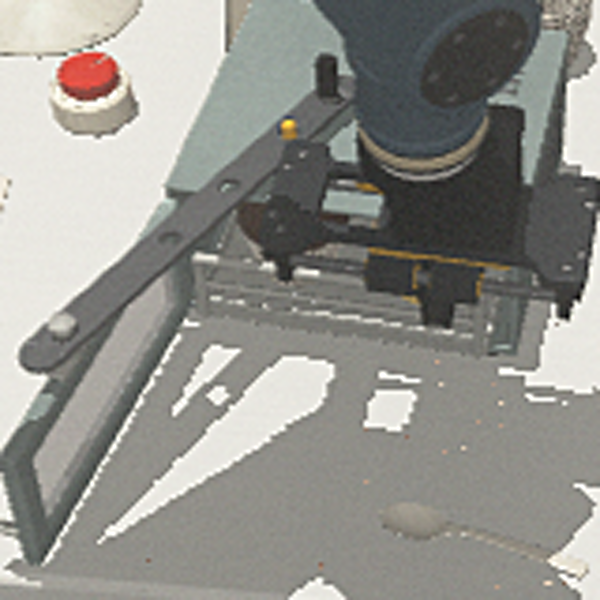

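>>> send_rows(fingers=[0,0,0,0,0,0], dp=[[3,-1.5,-0.5],[6,-3,-1],[9,-5,-1],[11.5,-7,-1],[13.5,-8,-1],[15,-8,-1]], turn=[[0,0,0],[0,0,0],[0,0,0],[0,0,0],[0,0,0],[0,0,0]])

```text
time_s: 5.58
position: [0.4871, -0.1832, 0.0751]
tcp_rot: [[0.211, -0.973, 0.089], [-0.02, 0.087, 0.996], [-0.977, -0.212, -0.001]]
force: [-2.5, 0.5, 0.3]
opening: 0.005
```

>>> send_rows(fingers=[0,0], dp=[[1.5,-0.1,0],[2.5,-0.2,0]], turn=[[0,0,0],[0,0,0]])

```text
time_s: 5.75
position: [0.489, -0.1832, 0.0749]
tcp_rot: [[0.209, -0.974, 0.089], [-0.019, 0.087, 0.996], [-0.978, -0.21, -0.001]]
force: [-6.9, -1.6, 2.2]
opening: 0.002
```

Run:
```python
from ik import *
from h import *
s=bot.read_state();print(s['joint_positions'].round(1),s['force'],Rc.T@(s['position']-C)*1000)
for n,(a,b,x,y) in {'side':(190,350,190,350)}.items():
    c=cap(n);cv2.imwrite(f'pics/{n}4.png',cv2.resize(c['img'][a:b,x:y],None,fx=3.75,fy=3.75,interpolation=cv2.INTER_CUBIC))
```

```text
[ -36.6   33.7  112.8   15.7   23.8 -135.3] [-6.89525909 -1.550331    2.19992072] [-113.9825555   -75.5650883    74.94563491]
```

View pics/side4.png

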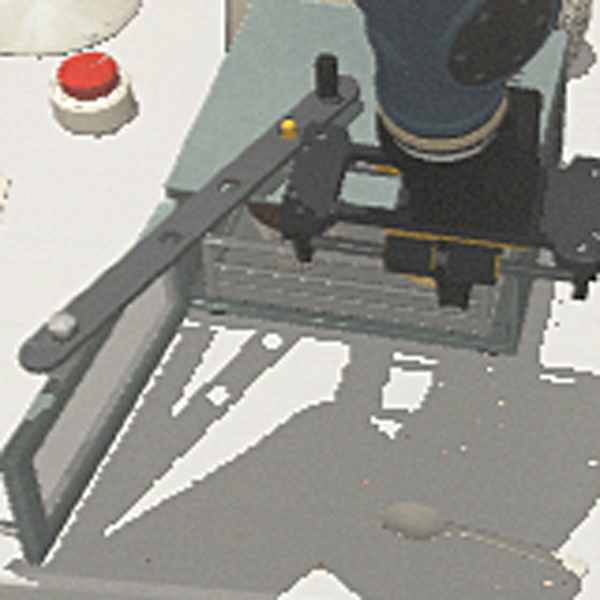

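>>> send_rows(fingers=[0,0,0], dp=[[1.5,-0.1,0],[2.5,-0.2,0],[2.5,-0.2,0]], turn=[[0,0,0],[0,0,0],[0,0,0]])

```text
time_s: 6.05
position: [0.4892, -0.1831, 0.0748]
tcp_rot: [[0.206, -0.975, 0.088], [-0.018, 0.086, 0.996], [-0.978, -0.207, -0.0]]
force: [-10.8, -2.2, 5.7]
opening: 0.007
```

>>> send_rows(fingers=[0,0,0,0,0,0,0], dp=[[-3,0,0],[-10,0,0],[-25,1,0],[-50,3,0],[-70,5,15],[-80,6,45],[-80,6,80]], turn=[[0,0,0],[0,0,0],[0,0,0],[0,0.04,0],[0,0.1,0],[0,0.15,0],[0,0.2,0]])

```text
time_s: 6.63
position: [0.4058, -0.176, 0.1545]
tcp_rot: [[-0.0, -0.996, 0.088], [-0.015, 0.088, 0.996], [-1.0, -0.001, -0.015]]
force: [1.2, 0.5, -0.5]
opening: 0.006
```

Run:
```python
from ik import *
from h import *
s=bot.read_state();print(s['joint_positions'].round(1),s['force'],Rc.T@(s['position']-C)*1000)
for n,(a,b,x,y) in {'side':(190,350,190,350),'top':(170,350,210,370)}.items():
    c=cap(n);cv2.imwrite(f'pics/{n}5.png',cv2.resize(c['img'][a:b,x:y],None,fx=3.33,fy=3.33,interpolation=cv2.INTER_CUBIC))
```

```text
[ -37.5   22.8  111.8   -1.    44.8 -121.7] [ 1.17274375  0.52789626 -0.53200712] [-197.5299309   -76.03430935  154.54802712]
```

View pics/side5.png

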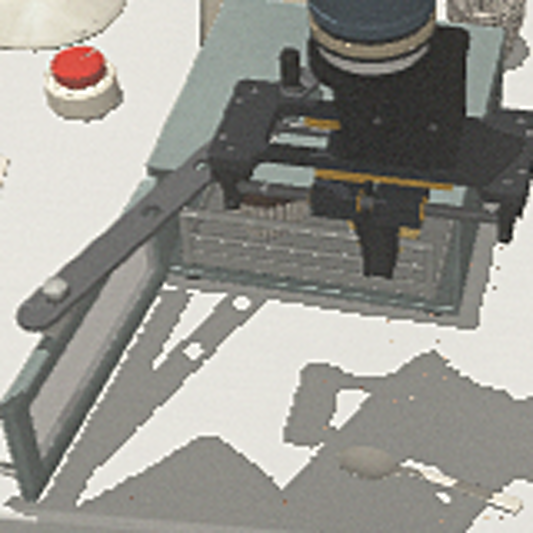

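>>> send_rows(fingers=[0,0,0,0.2,0.4,0.5,0.5,0.5,0.5,0.5], dp=[[-5,0,35],[-5,0,75],[-5,0,110],[10,5,130],[45,20,130],[80,37,130],[115,53,130],[150,70,125],[180,84,110],[187,87,90]], turn=[[0,0,0],[0,0,0],[0,0,0],[0,0,-0.05],[0,0,-0.11],[0,0,-0.17],[0,0,-0.23],[0,0,-0.29],[0,0,-0.35],[0,0,-0.393]])

```text
time_s: 7.57
position: [0.608, -0.0916, 0.2502]
tcp_rot: [[0.018, -0.888, 0.46], [-0.033, 0.459, 0.888], [-0.999, -0.032, -0.021]]
force: [0.3, -0.1, 0.6]
opening: 0.44
```

>>> send_rows(fingers=[0.5,0.5], dp=[[0,0,0],[0,0,0]], turn=[[0,0,0],[0,0,0]])

```text
time_s: 7.73
position: [0.6083, -0.091, 0.2485]
tcp_rot: [[0.017, -0.889, 0.457], [-0.032, 0.457, 0.889], [-0.999, -0.03, -0.02]]
force: [-0.6, 0.5, 1.5]
opening: 0.487
```

Run:
```python
from ik import *
from h import *
s=bot.read_state();print(s['time_s'],s['joint_positions'].round(1),s['force'],s['position'],Rc.T@(s['position']-C)*1000,s['tcp_rot'].round(3).tolist())
c=cap('side');cv2.imwrite(f'pics/side6.png',cv2.resize(c['img'][190:350,190:350],None,fx=3.75,fy=3.75,interpolation=cv2.INTER_CUBIC))
c=cap('wrist');cv2.imwrite('pics/w6.png',c['img'])
for nm,q,z in [('pin',(-58,44),.149),('hm',(-58-60*.924,44+60*.3827),.142),('piv',(-252.2,124.3),.145)]:
    p=cab(*q,0);print(nm,np.round(proj(c,[p[0],p[1],z]),1))
```

```text
7.7333 [-18.2  27.4  82.9  -1.5  68.3 -80.4] [-0.59274372  0.51433206  1.48073607] [ 0.60829462 -0.09096376  0.24846714] [ -3.74376567  27.30717492 248.46713523] [[0.017, -0.889, 0.457], [-0.032, 0.457, 0.889], [-0.999, -0.03, -0.02]]
pin [314.6 152.9]
hm [315.3  68.5]
piv [ 316.6 -210.8]
```

View pics/side6.png

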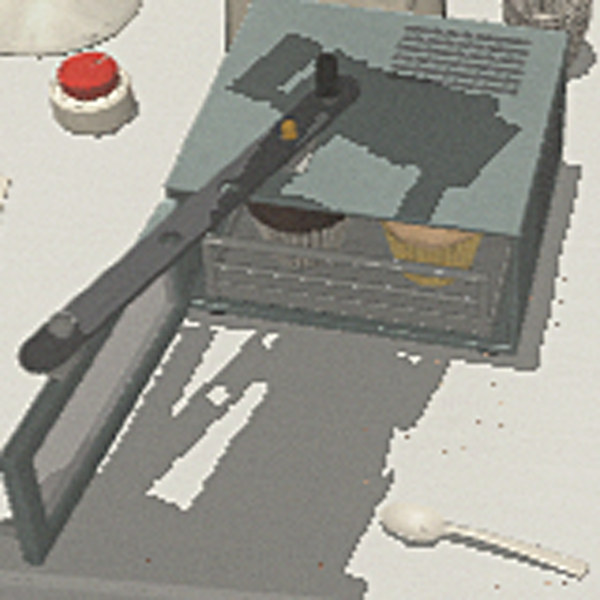

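View pics/w6.png

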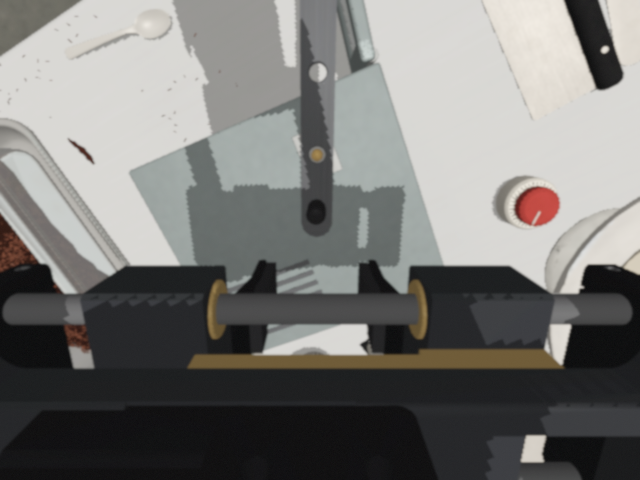

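The rail is inside the front at side6 (345,255), with both visible cupcakes upright. The wrist view shows the knob at (316,211), the pin at (317,154) and the middle hole at (318,71), all on the bar's line.

Run:
```python
from ik import *
from h import *
s=bot.read_state();c=cap('wrist')
g=cv2.cvtColor(c['img'],cv2.COLOR_BGR2HSV)
m=cv2.inRange(g,(10,70,60),(32,255,255));m[:,:300]=0;m[:,335:]=0;m[:140]=0;m[170:]=0
v,u=np.nonzero(m);print('pin',u.mean(),v.mean(),len(u));p=onz(c,u.mean(),v.mean(),.149);print(p,Rc.T@(p-C)*1000)
b=c['img'].max(2);m=(b<22).astype(np.uint8);m[:, :295]=0;m[:,340:]=0;m[:195]=0;m[235:]=0
v,u=np.nonzero(m);print('knob',u.mean(),v.mean(),len(u),u.min(),u.max(),v.min(),v.max());p=onz(c,u.mean(),v.mean(),.175);print(p,Rc.T@(p-C)*1000)
print('dist depth',c['z_map'][211,316],depth(c,316,211))
# exp knob
print('exp',cab(-19.3,28,0), ((cab(-19.3,28,205)-s['position'])*1000).round(1), Ro.from_matrix(toolR(0,-22.5)@s['tcp_rot'].T).as_rotvec().round(3))
cs=cap('side')
for a,b2 in ((205,243),(490,276)):
    p=onz(cs,a/3.75+190,b2/3.75+190,.078);print('rail',Rc.T@(p-C)*1000)
```

```text
pin 317.09708737864077 154.27184466019418 103
[ 0.5576892  -0.06857361  0.149     ] [-56.20102757  44.92714299 149.        ]
knob 318.4 204.6 5 313 323 201 208
[ 0.58823832 -0.0827484   0.175     ] [-24.47317447  33.63479777 175.        ]
dist depth 0.24469005 [ 0.59223888 -0.08685761  0.17241957]
exp [ 0.59286889 -0.08883696  0.        ] [-15.    3.3 -45.7] [ 0.033  0.019 -0.008]
rail [-103.25089472   92.5303861    78.        ]
rail [-97.07064282 -94.73052162  78.        ]
```

>>> send_rows(fingers=[0.5,0.5,0.5,0.5], dp=[[-10,3,-20],[-15.5,4,-38],[-15.5,4,-43],[-15.5,4,-43]], turn=[[0.033,0.019,-0.008],[0.033,0.019,-0.008],[0.033,0.019,-0.008],[0.033,0.019,-0.008]])

```text
time_s: 8.27
position: [0.5911, -0.0888, 0.2081]
tcp_rot: [[-0.001, -0.884, 0.468], [-0.0, 0.468, 0.884], [-1.0, 0.0, -0.0]]
force: [0.1, -0.4, -0.3]
opening: 0.498
```

Run:
```python
from ik import *
from h import *
s=bot.read_state();print(s['position'],Rc.T@(s['position']-C)*1000,((cab(-19.3,28,150)+[-.0003,.001,0]-s['position'])*1000).round(1), Ro.from_matrix(toolR(0,-22.5)@s['tcp_rot'].T).as_rotvec().round(3))
c=cap('wrist');cv2.imwrite('pics/w7.png',c['img'])
```

```text
[ 0.59107486 -0.08884701  0.20813216] [-21.08542867  27.82427431 208.13216069] [  1.5   1.  -58.1] [ 0.    -0.001  0.002]
```

View pics/w7.png

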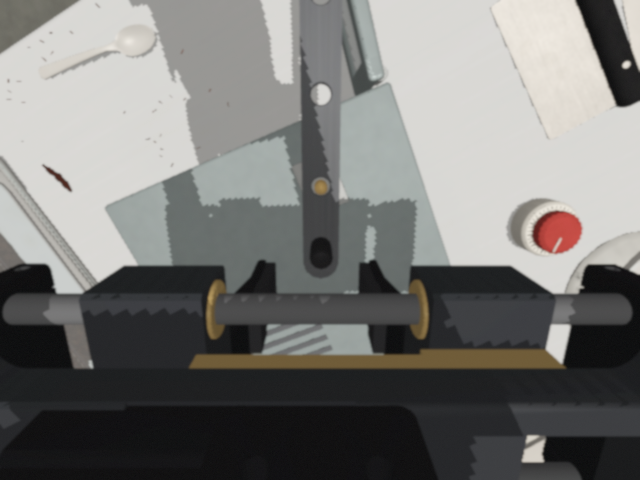

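The knob at (320,250) lies midway between the jaws, so I'm descending and gripping.

>>> send_rows(fingers=[0.5,0.5,0.5,0.5,0.5,0,0,0,0,0], dp=[[1.5,1,-20],[1.5,1,-38],[1.5,1,-52],[1.5,1,-57],[1.5,1,-57],[1.5,1,-57],[1.5,1,-57],[1.5,1,-57],[1.5,1,-57],[1.5,1,-57]], turn=[[0,0,0],[0,0,0],[0,0,0],[0,0,0],[0,0,0],[0,0,0],[0,0,0],[0,0,0],[0,0,0],[0,0,0]])

```text
time_s: 9.15
position: [0.5942, -0.0881, 0.1529]
tcp_rot: [[0.003, -0.884, 0.468], [-0.002, 0.468, 0.884], [-1.0, -0.003, 0.0]]
force: [-1.0, -0.1, 0.5]
opening: 0.209
```

Run:
```python
from ik import *
from h import *
s=bot.read_state();print(s['position'],Rc.T@(s['position']-C)*1000,s['opening']*87,s['force'],s['moment'])
c=cap('wrist');cv2.imwrite('pics/w8.png',c['img'])
c=cap('side');cv2.imwrite(f'pics/side8.png',cv2.resize(c['img'][190:350,190:350],None,fx=3.75,fy=3.75,interpolation=cv2.INTER_CUBIC))
```

```text
[ 0.59415371 -0.08813753  0.15287965] [-18.08528005  28.81511493 152.87965072] 18.14011982828574 [-0.98347772 -0.07118051  0.45065445] [ 0.05259034 -0.02210707  0.00267722]
```

View pics/w8.png

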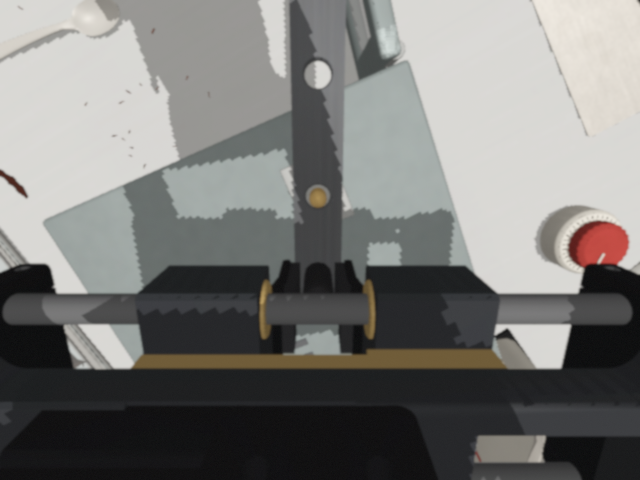

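View pics/side8.png

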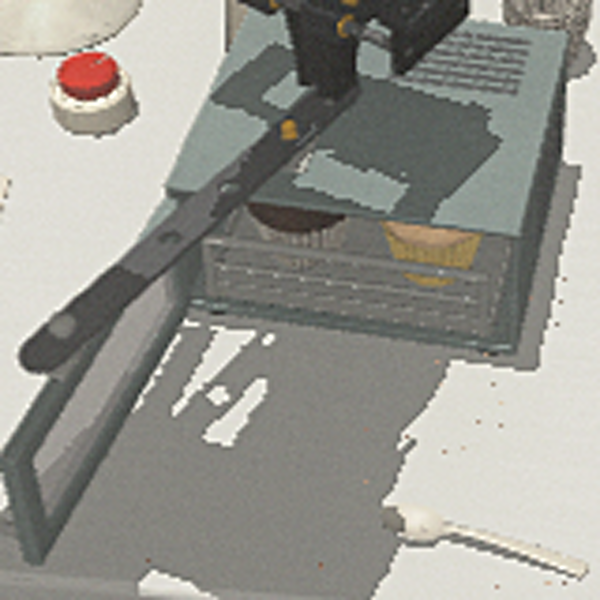

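>>> send_rows(fingers=[0,0,0], dp=[[0,0,-1],[0,0,-1.5],[0,0,-1.5]], turn=[[0,0,0],[0,0,0],[0,0,0]])

```text
time_s: 9.5
position: [0.5941, -0.0882, 0.1511]
tcp_rot: [[0.003, -0.884, 0.468], [-0.002, 0.468, 0.884], [-1.0, -0.003, 0.0]]
force: [-0.1, -0.3, 1.2]
opening: 0.16
```

Run:
```python
from ik import *
from h import *
s=bot.read_state();print(s['position'],Rc.T@(s['position']-C)*1000,s['opening']*87,s['force'],s['moment'],Ro.from_matrix(toolR(0,-22.5)@s['tcp_rot'].T).as_rotvec().round(3))
```

```text
[ 0.59414671 -0.08819971  0.1510631 ] [-18.08650324  28.7525563  151.06309749] 13.91394190704709 [-0.08327835 -0.33565459  1.22581771] [-0.02863057  0.02756916 -0.0007267 ] [0.002 0.003 0.001]
```

```bash
cat > plan.py <<'E'
from ik import *
C2=C+Rc@np.array([.001,.0007,0])
def stay(a,phi,tau):  # 4x4 in cab frame (m)
    T=np.eye(4);T[:3,:3]=Ro.from_euler('z',phi).as_matrix()@Ro.from_euler('y',-tau).as_matrix()
    T[:3,3]=np.array([-113,109,137])/1000+.140*np.array([-np.sin(a),-np.cos(a),0]);return T
W=np.eye(4);W[:3,:3]=Rc;W[:3,3]=C2
pin=np.array([-.058,.044])
def phi_on(a):
    d=pin-stay(a,0,0)[:2,3];return np.arctan2(d[1],d[0])
p0,p1=phi_on(1.68),phi_on(.685)
G0=np.eye(4)
def setgrip(pos,R):
    T=np.eye(4);T[:3,:3]=R;T[:3,3]=pos;return np.linalg.inv(W@stay(1.68,p0,0))@T
def rows(G,cfgs,pos,R):
    for c in cfgs:
        T=W@stay(*c)@G
        print(np.round((T[:3,3]-pos)*1000,1).tolist(),np.round(Ro.from_matrix(T[:3,:3]@R.T).as_rotvec(),3).tolist())
E
python3 - <<'E'
from plan import *
from h import bot
s=bot.read_state();G=setgrip(s['position'],s['tcp_rot']);np.save('G.npy',G);print(G.round(4),np.degrees([p0,p1]))
print('lift');rows(G,[(1.68,p0,t) for t in (.02,.045,.07,.095,.12,.145,.17,.17)],s['position'],s['tcp_rot'])
E
```

```text
[[ 3.300e-03 -1.000e+00  2.200e-03  2.522e-01]
 [ 0.000e+00  2.200e-03  1.000e+00  1.000e-04]
 [-1.000e+00 -3.300e-03  0.000e+00  1.410e-02]
 [ 0.000e+00  0.000e+00  0.000e+00  1.000e+00]] [-22.45765611  16.82598277]
lift
[-0.3, 0.2, 5.0] [-0.009, -0.018, 0.0]
[-0.8, 0.4, 11.3] [-0.021, -0.04, 0.0]
[-1.4, 0.7, 17.6] [-0.033, -0.062, -0.0]
[-2.2, 1.2, 23.9] [-0.044, -0.084, 0.0]
[-3.1, 1.6, 30.1] [-0.056, -0.106, 0.0]
[-4.1, 2.2, 36.3] [-0.068, -0.128, 0.0]
[-5.3, 2.8, 42.5] [-0.079, -0.15, 0.0]
[-5.3, 2.8, 42.5] [-0.079, -0.15, 0.0]
```

>>> send_rows(fingers=[0,0,0,0,0,0,0,0], dp=[[-0.3,0.2,5],[-0.8,0.4,11.3],[-1.4,0.7,17.6],[-2.2,1.2,24],[-3.1,1.6,30],[-4.1,2.2,36.3],[-5.3,2.8,42.5],[-5.3,2.8,42.5]], turn=[[-0.009,-0.018,0],[-0.021,-0.04,0],[-0.033,-0.062,0],[-0.044,-0.084,0],[-0.056,-0.106,0],[-0.068,-0.128,0],[-0.079,-0.15,0],[-0.079,-0.15,0]])

```text
time_s: 10.17
position: [0.5885, -0.0849, 0.1953]
tcp_rot: [[0.155, -0.87, 0.467], [-0.081, 0.46, 0.884], [-0.985, -0.175, 0.001]]
force: [0.1, 0.1, -1.5]
opening: 0.156
```

Run:
```python
from plan import *
from h import *
s=bot.read_state();G=np.load('G.npy');print(s['force'],s['opening']*87,s['joint_positions'].round(1))
c=cap('side');cv2.imwrite(f'pics/side9.png',cv2.resize(c['img'][190:350,190:350],None,fx=3.75,fy=3.75,interpolation=cv2.INTER_CUBIC))
N=18;f=np.arange(1,N+1)/N
rows(G,[(1.68+(.685-1.68)*t,p0+(p1-p0)*t,.17) for t in f],s['position'],s['tcp_rot'])
```

```text
[ 0.11156202  0.10071329 -1.47995856] 13.571689139238883 [-18.1  26.4  95.7  -2.2  48.  -78.9]
[3.2, 0.2, -1.7] [0.001, 0.003, 0.037]
[6.2, 1.1, -1.7] [0.001, 0.003, 0.076]
[9.2, 2.0, -1.7] [0.001, 0.003, 0.114]
[12.4, 3.1, -1.7] [0.001, 0.003, 0.152]
[15.6, 4.3, -1.7] [0.001, 0.003, 0.19]
[19.0, 5.6, -1.7] [0.001, 0.003, 0.228]
[22.4, 7.1, -1.7] [0.001, 0.003, 0.266]
[25.8, 8.7, -1.7] [0.001, 0.003, 0.304]
[29.4, 10.5, -1.7] [0.001, 0.003, 0.342]
[33.0, 12.5, -1.7] [0.001, 0.003, 0.38]
[36.6, 14.6, -1.7] [0.0, 0.003, 0.418]
[40.3, 17.0, -1.7] [0.0, 0.003, 0.456]
[44.0, 19.5, -1.7] [0.0, 0.003, 0.495]
[47.8, 22.3, -1.7] [0.0, 0.003, 0.533]
[51.5, 25.2, -1.7] [0.0, 0.003, 0.571]
[55.2, 28.4, -1.7] [0.0, 0.003, 0.609]
[58.9, 31.8, -1.7] [0.0, 0.003, 0.647]
[62.6, 35.5, -1.7] [0.0, 0.003, 0.685]
```

View pics/side9.png

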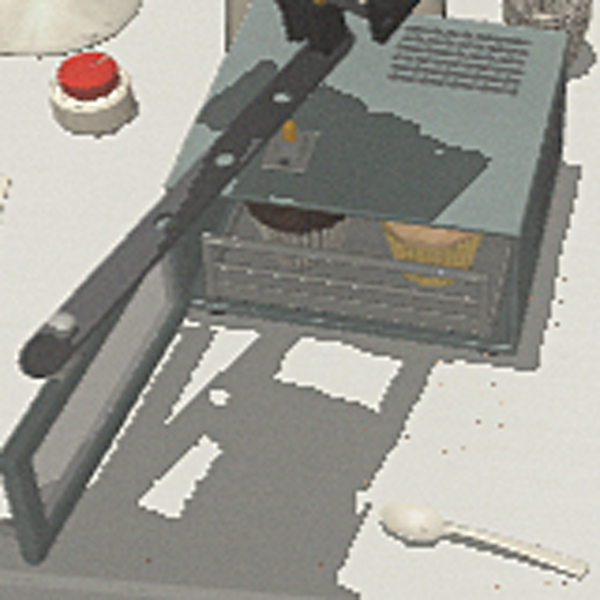

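The stay is lifted clear: the pin shows free at (289,130). Swinging door and stay in.

>>> send_rows(fingers=[0,0,0,0,0,0,0,0,0], dp=[[3.2,0.2,0],[6.2,1.1,0],[9.2,2,0],[12.4,3.1,0],[15.6,4.3,0],[19,5.6,0],[22.4,7.1,0],[25.8,8.7,0],[29.4,10.5,0]], turn=[[0,0,0.037],[0,0,0.076],[0,0,0.114],[0,0,0.152],[0,0,0.19],[0,0,0.228],[0,0,0.266],[0,0,0.304],[0,0,0.342]])

```text
time_s: 10.97
position: [0.6168, -0.074, 0.1935]
tcp_rot: [[0.168, -0.975, 0.142], [-0.023, 0.14, 0.99], [-0.985, -0.17, 0.002]]
force: [-1.6, 0.4, -1.3]
opening: 0.156
```

Run:
```python
from plan import *
from h import *
s=bot.read_state();G=np.load('G.npy');print(s['force'],s['moment'],s['opening']*87,s['joint_positions'].round(1))
c=cap('side');cv2.imwrite(f'pics/side10.png',cv2.resize(c['img'][190:350,190:350],None,fx=3.75,fy=3.75,interpolation=cv2.INTER_CUBIC))
N=18;f=np.arange(10,N+1)/N
rows(G,[(1.68+(.685-1.68)*t,p0+(p1-p0)*t,.17) for t in f],s['position'],s['tcp_rot'])
```

```text
[-1.55655191  0.3603008  -1.26049174] [ 0.08043442  0.36520318 -0.059365  ] 13.553344970188437 [ -18.    28.3   92.2    2.3   49.9 -101.2]
[4.7, 1.6, 0.1] [-0.002, -0.003, 0.037]
[8.3, 3.8, 0.1] [-0.002, -0.003, 0.075]
[12.0, 6.1, 0.1] [-0.001, -0.003, 0.113]
[15.7, 8.7, 0.1] [-0.001, -0.003, 0.151]
[19.5, 11.4, 0.1] [-0.001, -0.003, 0.189]
[23.2, 14.4, 0.1] [-0.001, -0.003, 0.227]
[26.9, 17.6, 0.1] [-0.001, -0.003, 0.266]
[30.6, 21.0, 0.1] [-0.001, -0.003, 0.304]
[34.3, 24.6, 0.1] [-0.001, -0.003, 0.342]
```

View pics/side10.png

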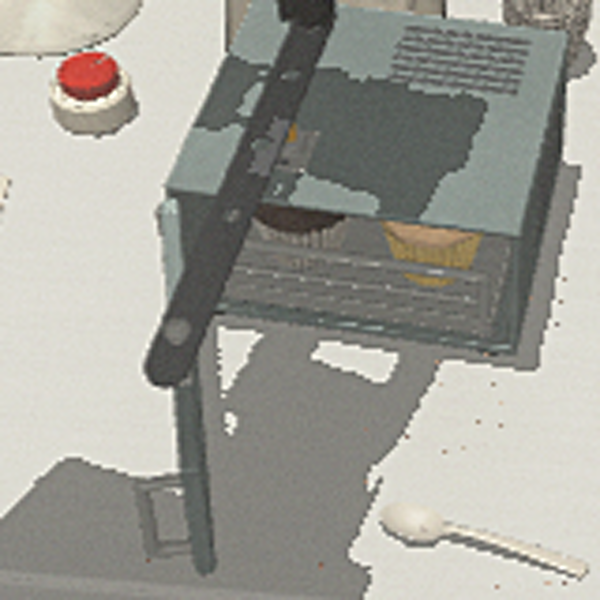

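Run:
```python
from plan import *
from h import *
c=cap('side')
for u,v in ((382,520),(410,505),(440,540),(585,570)):
    p=onz(c,u/3.75+190,v/3.75+190,0.005);q=Rc.T@(p-C2)*1000;print(q.round(0),'r from hinge',np.hypot(*(q[:2]-[-113,109])).round(0), 'ang',np.arctan2(-(q[0]+113),-(q[1]-109)).round(2))
```

```text
[-245.  -56.    5.] r from hinge 211.0 ang 0.67
[-230.  -71.    5.] r from hinge 215.0 ang 0.58
[-252.  -94.    5.] r from hinge 246.0 ang 0.6
[-257. -183.    5.] r from hinge 325.0 ang 0.46
```

Run:
```python
from plan import *
from h import *
c=cap('side');Pc=(cloud(c)-C2)@Rc*1000
sub=Pc[190:350,190:350]
# spoon region heights
m=(c['img'].astype(int).min(2)>0)
r=Pc[320:346,288:348].reshape(-1,3)
tab=np.median(r[:,2]);print('table z',tab)
for v in range(322,346,2): print(v,[int(round(Pc[v,u,2]-0)) for u in range(288,348,3)])
print('door column')
for v in range(318,348,2): print(v,[tuple(Pc[v,u].round(0).astype(int)) for u in range(238,250,2)])
cv2.imwrite('pics/sp.png',cv2.resize(c['img'][300:350,225:350],None,fx=6,fy=6,interpolation=cv2.INTER_CUBIC))
```

```text
table z 0.8853567964939301
322 [-1, 2, 0, 2, -2, 1, 1, 0, -1, 1, -3, 0, 2, -1, -2, 0, -3, 4, -1, -2]
324 [3, -1, 6, 4, 7, 3, -1, 0, 2, 2, -2, -2, -1, 0, -2, 2, 2, -1, 0, -1]
326 [1, 9, 9, 5, 3, 5, 8, -1, 0, 2, 0, 2, 0, 1, 0, 0, 0, -4, 0, 4]
328 [-1, 9, 5, 3, 4, 5, 11, 0, 0, 3, -2, 0, 2, 0, 0, 2, 2, -1, 0, -1]
330 [1, -2, 5, 3, 3, 2, 5, 11, 11, -1, 2, 1, 3, 1, 0, 0, 0, 2, 1, 3]
332 [1, -3, 1, 5, 3, 2, 10, 9, 9, 11, 9, 12, 1, 0, 2, 2, 0, 3, 1, -2]
334 [1, 2, 1, 1, 0, 1, -1, 0, 1, -2, -4, 9, 9, 10, 1, -2, 3, 3, 3, 0]
336 [1, -1, 1, -1, 0, 0, 0, -2, 1, -1, 3, 1, 3, 9, 10, 9, -2, 2, 2, 3]
338 [2, 1, 1, 3, 0, 1, 1, -2, 1, -1, 3, -1, 3, -1, 7, 9, 8, 5, 1, -1]
340 [-1, 0, 1, 2, 1, -1, 0, 1, 0, -2, -1, 0, 1, 1, -1, 3, 9, 3, 7, 5]
342 [2, 0, 1, -4, 2, 0, 0, 0, 2, 2, 1, 0, -1, 1, 4, 1, -1, 2, 5, 2]
344 [-4, 1, 2, -1, 0, -1, 0, 1, 0, 0, -2, 1, 1, 2, -2, 1, -3, -1, 1, 1]
door column
318 [(np.int64(-313), np.int64(40), np.int64(105)), (np.int64(-309), np.int64(37), np.int64(102)), (np.int64(-313), np.int64(31), np.int64(107)), (np.int64(-313), np.int64(26), np.int64(109)), (np.int64(-310), np.int6
[... 3277 characters left out ...]
t64(2)), (np.int64(-297), np.int64(42), np.int64(0)), (np.int64(-314), np.int64(29), np.int64(27)), (np.int64(-310), np.int64(26), np.int64(22))]
344 [(np.int64(-304), np.int64(53), np.int64(-1)), (np.int64(-304), np.int64(49), np.int64(-1)), (np.int64(-302), np.int64(45), np.int64(-1)), (np.int64(-302), np.int64(40), np.int64(0)), (np.int64(-305), np.int64(34), np.int64(5)), (np.int64(-302), np.int64(31), np.int64(1))]
346 [(np.int64(-309), np.int64(52), np.int64(-1)), (np.int64(-308), np.int64(47), np.int64(-1)), (np.int64(-309), np.int64(42), np.int64(1)), (np.int64(-309), np.int64(38), np.int64(2)), (np.int64(-307), np.int64(34), np.int64(1)), (np.int64(-306), np.int64(30), np.int64(0))]
```

View pics/sp.png

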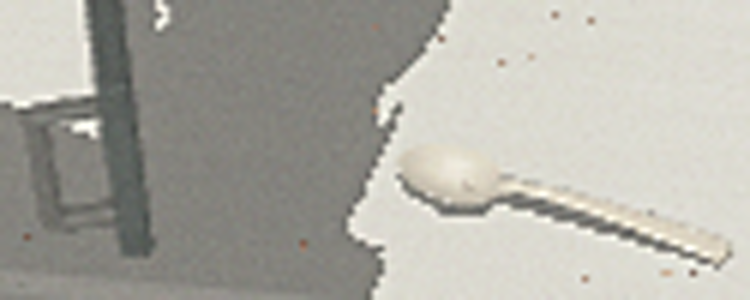

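The lowest door samples are about 22 mm up and the spoon is no higher than 12 mm, so the door passes over it. The leaf tip gives a door angle of 1.175 against the planned 1.18. Continuing.

>>> send_rows(fingers=[0,0,0,0,0,0,0,0,0,0], dp=[[4.7,1.6,0],[8.3,3.8,0],[12,6.1,0],[15.7,8.7,0],[19.5,11.4,0],[23.2,14.4,0],[26.9,17.6,0],[30.6,21,0],[34.3,24.6,0],[34.3,24.6,0]], turn=[[-0.001,-0.003,0.037],[-0.001,-0.003,0.075],[-0.001,-0.003,0.113],[-0.001,-0.003,0.151],[-0.001,-0.003,0.189],[-0.001,-0.003,0.227],[-0.001,-0.003,0.266],[-0.001,-0.003,0.304],[-0.001,-0.003,0.342],[-0.001,-0.003,0.342]])

```text
time_s: 11.95
position: [0.6528, -0.0499, 0.194]
tcp_rot: [[0.173, -0.965, -0.196], [0.034, -0.193, 0.981], [-0.984, -0.176, -0.0]]
force: [0.6, -0.1, -1.5]
opening: 0.159
```

Run:
```python
from plan import *
from h import *
s=bot.read_state();G=np.load('G.npy');print(s['force'],s['moment'],s['opening']*87,s['joint_positions'].round(1))
c=cap('side');cv2.imwrite(f'pics/side11.png',cv2.resize(c['img'][190:350,190:350],None,fx=3.75,fy=3.75,interpolation=cv2.INTER_CUBIC))
rows(G,[(.685,p1,t) for t in (.17,.15,.125,.105,.085,.065,.045,.025,.01,0)],s['position'],s['tcp_rot'])
c=cap('wrist');cv2.imwrite('pics/w11.png',c['img'])
print('pin pred',proj(c,(W@[*pin,.149,1])[:3]))
for d in (150,210): 
  for z in (0,.005): print('hole pred',d,z,proj(c,(W@stay(.685,p1,.17)@[d/1000,0,z,1])[:3]))
```

```text
[ 0.64592708 -0.07010806 -1.4659355 ] [-0.00525376  0.0953682   0.06160045] 13.824855892281457 [ -16.4   30.8   87.3    5.9   53.1 -120.8]
[-1.8, 0.5, -0.4] [-0.0, 0.004, 0.002]
[-0.7, 0.7, -5.4] [-0.004, 0.024, 0.002]
[0.5, 1.0, -11.6] [-0.009, 0.048, 0.002]
[1.3, 1.1, -16.5] [-0.013, 0.068, 0.002]
[2.1, 1.3, -21.5] [-0.017, 0.087, 0.002]
[2.7, 1.4, -26.5] [-0.021, 0.107, 0.002]
[3.3, 1.5, -31.6] [-0.025, 0.127, 0.002]
[3.7, 1.6, -36.6] [-0.029, 0.146, 0.002]
[4.0, 1.7, -40.4] [-0.032, 0.161, 0.002]
[4.1, 1.7, -42.9] [-0.034, 0.171, 0.002]
pin pred (np.float64(319.32245541445786), np.float64(72.9496740206645))
hole pred 150 0 (np.float64(319.47385801474337), np.float64(68.2349179459132))
hole pred 150 0.005 (np.float64(319.53567795470053), np.float64(66.17857858003313))
hole pred 210 0 (np.float64(319.94552839544184), np.float64(191.442750146972))
hole pred 210 0.005 (np.float64(320.0146906584094), np.float64(193.03158367958886))
```

View pics/side11.png

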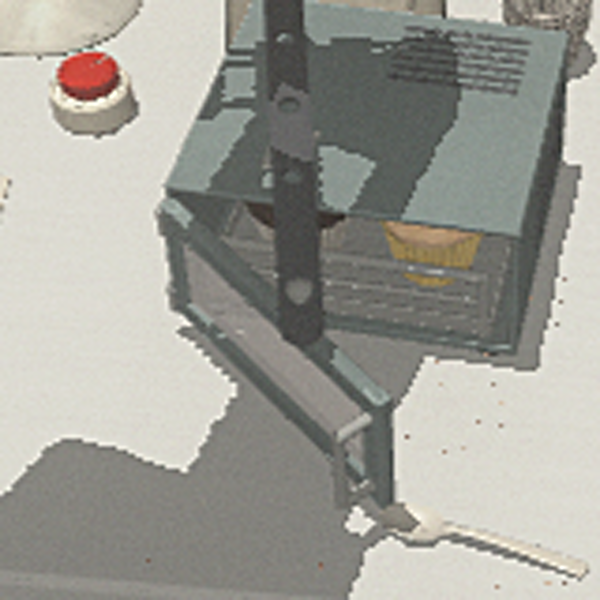

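View pics/w11.png

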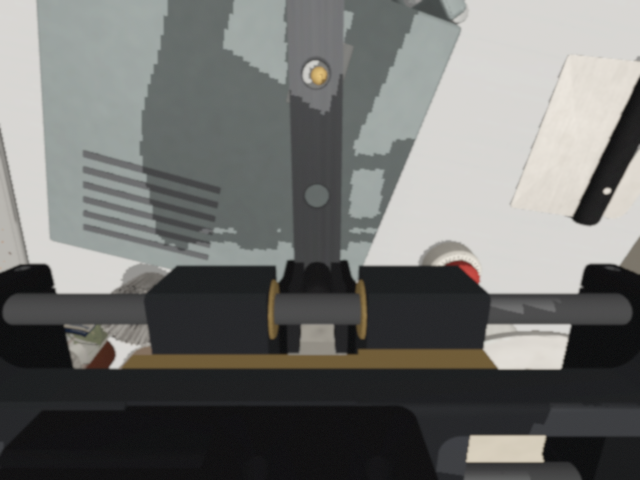

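Run:
```python
from plan import *
from h import *
c=cap('wrist');im=c['img'][40:110,270:370];cv2.imwrite('pics/w11z.png',cv2.resize(im,None,fx=8,fy=8,interpolation=cv2.INTER_CUBIC))
print(c['R'].round(2))
```

```text
[[-0.19 -0.89 -0.42]
 [ 0.98 -0.17 -0.08]
 [-0.   -0.43  0.9 ]]
```

View pics/w11z.png

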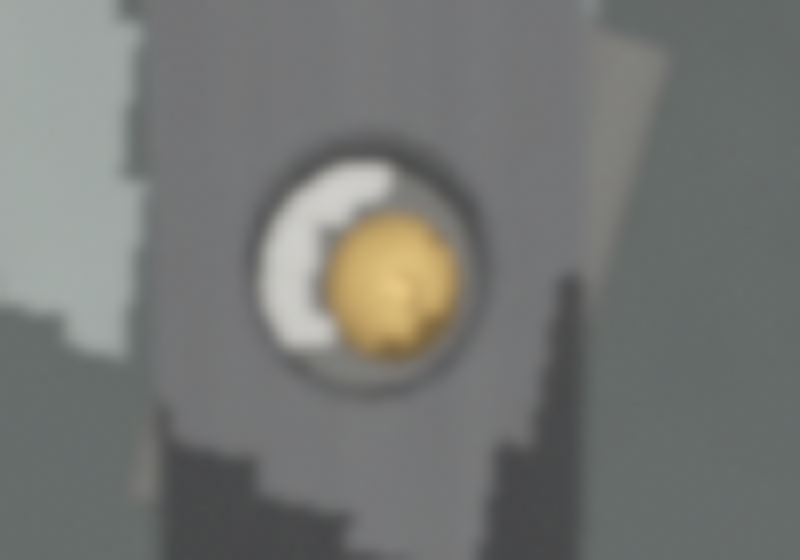

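The pin (395,287 in the crop) sits within the middle hole (370,268), about 1.4 mm to the right. Planned correction plus 0.5 mm centres it. Lowering.

>>> send_rows(fingers=[0,0,0,0,0,0], dp=[[-1.8,1,0],[-0.8,1.2,-5.4],[0.4,1.5,-11.6],[1.2,1.6,-16.5],[1.2,1.6,-16.5],[1.2,1.6,-16.5]], turn=[[0,0.004,0.002],[-0.004,0.024,0.002],[-0.009,0.048,0.002],[-0.013,0.068,0.002],[-0.013,0.068,0.002],[-0.013,0.068,0.002]])

```text
time_s: 12.6
position: [0.6537, -0.0484, 0.1767]
tcp_rot: [[0.104, -0.975, -0.197], [0.021, -0.196, 0.98], [-0.994, -0.106, 0.0]]
force: [-0.3, 0.3, -0.5]
opening: 0.163
```

Run:
```python
from plan import *
from h import *
s=bot.read_state();G=np.load('G.npy');print(s['force'],s['moment'],s['opening']*87)
rows(G,[(.685,p1,t) for t in (.105,.085,.065,.045,.025,.01,0)],s['position'],s['tcp_rot'])
c=cap('wrist')
print('pin pred',proj(c,(W@[*pin,.149,1])[:3]))
for d in (150,): 
  for z in (0,.0025,.005): print('hole pred',d,z,proj(c,(W@stay(.685,p1,.105)@[d/1000,0,z,1])[:3]))
im=c['img'][40:110,270:370];cv2.imwrite('pics/w12z.png',cv2.resize(im,None,fx=8,fy=8,interpolation=cv2.INTER_CUBIC))
```

```text
[-0.26767134  0.30196853 -0.53927567] [ 0.04821957  0.09370758 -0.01043678] 14.207315342193235
[0.5, -0.3, 0.7] [0.0, -0.002, 0.001]
[1.2, -0.2, -4.3] [-0.004, 0.018, 0.001]
[1.9, -0.0, -9.3] [-0.008, 0.037, 0.001]
[2.4, 0.1, -14.3] [-0.012, 0.057, 0.001]
[2.8, 0.2, -19.3] [-0.016, 0.077, 0.001]
[3.1, 0.2, -23.1] [-0.019, 0.091, 0.001]
[3.3, 0.2, -25.6] [-0.021, 0.101, 0.001]
pin pred (np.float64(316.7885947622438), np.float64(75.11707745434478))
hole pred 150 0 (np.float64(316.7830584070383), np.float64(72.75547939682082))
hole pred 150 0.0025 (np.float64(316.78180311530014), np.float64(71.77966617139356))
hole pred 150 0.005 (np.float64(316.7805089876576), np.float64(70.77366347846836))
```

View pics/w12z.png

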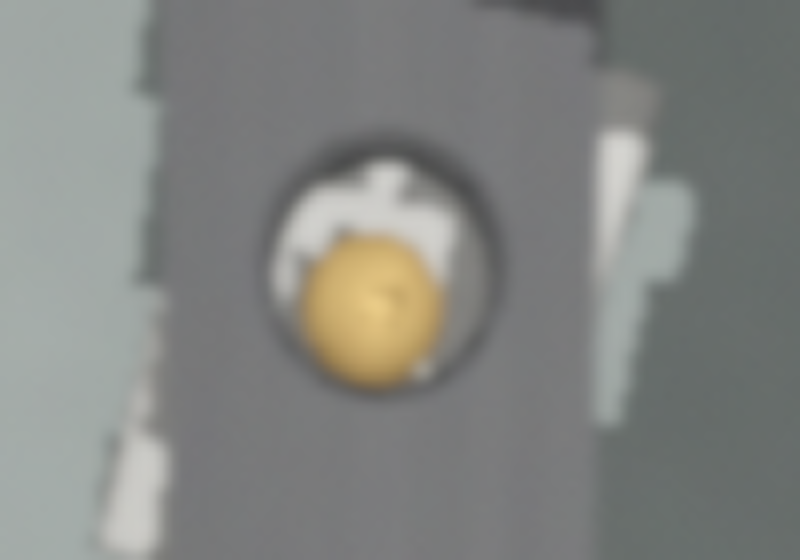

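>>> send_rows(fingers=[0,0,0,0,0], dp=[[1.1,-0.6,0],[1.8,-0.5,-4.3],[2.5,-0.3,-9.3],[3,-0.2,-14.3],[3,-0.2,-14.3]], turn=[[0,0,0.001],[-0.004,0.018,0.001],[-0.008,0.037,0.001],[-0.012,0.057,0.001],[-0.012,0.057,0.001]])

```text
time_s: 13.07
position: [0.6569, -0.0485, 0.1614]
tcp_rot: [[0.046, -0.979, -0.198], [0.01, -0.198, 0.98], [-0.999, -0.047, 0.0]]
force: [0.2, -0.2, -0.7]
opening: 0.158
```

Run:
```python
from plan import *
from h import *
s=bot.read_state();G=np.load('G.npy');print(s['force'],s['moment'],s['opening']*87,s['position'])
rows(G,[(.685,p1,t) for t in (.045,.025,.01,0)],s['position'],s['tcp_rot'])
c=cap('wrist')
im=c['img'][40:110,270:370];cv2.imwrite('pics/w13z.png',cv2.resize(im,None,fx=8,fy=8,interpolation=cv2.INTER_CUBIC))
```

```text
[ 0.18107311 -0.2214679  -0.74773646] [-0.01171242  0.16273631 -0.01774253] 13.746227255632974 [ 0.65688497 -0.04852839  0.16138188]
[-0.8, 0.2, 1.0] [0.0, -0.002, -0.0]
[-0.4, 0.3, -4.0] [-0.004, 0.018, -0.0]
[-0.1, 0.3, -7.8] [-0.007, 0.033, -0.0]
[0.1, 0.3, -10.3] [-0.009, 0.042, -0.0]
```

View pics/w13z.png

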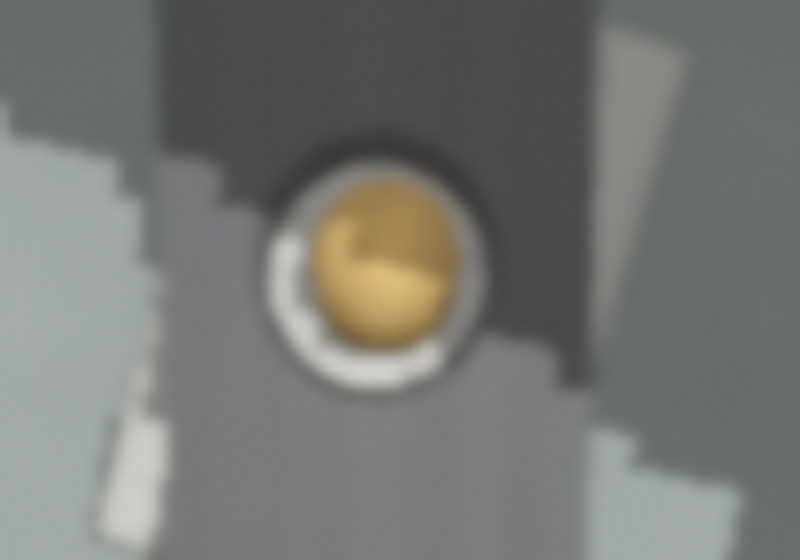

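The pin stands centred in the middle hole (385,265). Lowering to level.

>>> send_rows(fingers=[0,0,0,0,0], dp=[[0,0.2,-3.5],[0,0.2,-7],[0,0.2,-9.5],[0,0.2,-10],[0,0.2,-10]], turn=[[-0.003,0.016,0],[-0.006,0.03,0],[-0.009,0.042,0],[-0.009,0.042,0],[-0.009,0.042,0]])

```text
time_s: 13.53
position: [0.6574, -0.0483, 0.1518]
tcp_rot: [[0.005, -0.98, -0.198], [0.001, -0.198, 0.98], [-1.0, -0.005, -0.001]]
force: [-0.5, -0.1, -0.4]
opening: 0.157
```

>>> send_rows(fingers=[0.2,0.3,0.4,0.5,0.5], dp=[[0,0,0],[0,0,0],[0,0,0],[0,0,0],[0,0,0]], turn=[[0,0,0],[0,0,0],[0,0,0],[0,0,0],[0,0,0]])

```text
time_s: 13.95
position: [0.6572, -0.0483, 0.1519]
tcp_rot: [[0.005, -0.98, -0.198], [0.001, -0.198, 0.98], [-1.0, -0.005, -0.0]]
force: [-0.3, 0.7, -0.0]
opening: 0.418
```

Run:
```python
from plan import *
from h import *
s=bot.read_state();print(s['force'],s['moment'],s['opening']*87,s['position'],Ro.from_matrix(toolR(0,np.degrees(p1))@s['tcp_rot'].T).as_rotvec())
c=cap('wrist');cv2.imwrite('pics/w14.png',c['img'])
```

```text
[-0.26077773  0.70740449 -0.03005076] [ 0.02004687  0.01182111 -0.00939018] 36.402913883646406 [ 0.65722567 -0.04828397  0.15185025] [-0.00056822  0.00526216  0.00153435]
```

View pics/w14.png

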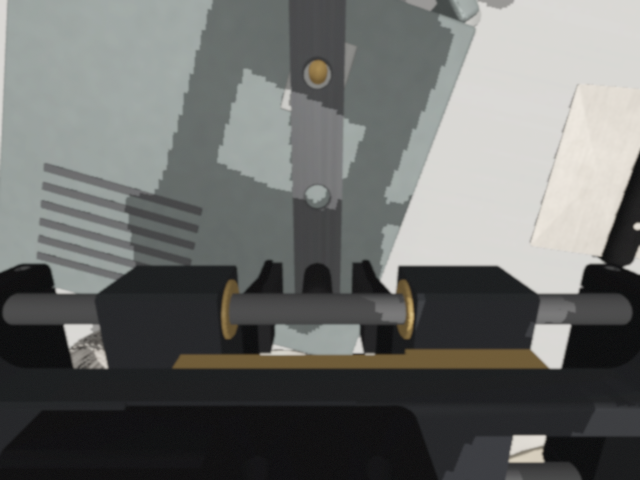

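Released, with the pin showing in the middle hole at (317,73). Withdrawing upward and away to check.

>>> send_rows(fingers=[0.5,0.5,0.5,0.5,0.5,0.5,0.5,0.5,0.5,0.5], dp=[[0,0,10],[0,0,30],[0,0,60],[0,0,95],[0,0,130],[0,35,150],[-20,75,150],[-40,115,150],[-60,155,150],[-80,190,150]], turn=[[0,0,0],[0,0,0],[0,0,0],[0,0,0],[0,0,0],[0,0,0],[0,0,0],[0,0,0],[0,0,0],[0,0,0]])

```text
time_s: 14.83
position: [0.5803, 0.1364, 0.303]
tcp_rot: [[0.007, -0.98, -0.198], [0.001, -0.198, 0.98], [-1.0, -0.007, -0.001]]
force: [1.4, 0.9, 0.6]
opening: 0.499
```

>>> send_rows(fingers=[0.5,0.5,0.5,0.5], dp=[[-15,35,0],[-30,70,0],[-40,90,0],[-40,90,0]], turn=[[0,0,0],[0,0,0],[0,0,0],[0,0,0]])

```text
time_s: 15.17
position: [0.5374, 0.2306, 0.3041]
tcp_rot: [[0.006, -0.979, -0.203], [0.003, -0.203, 0.979], [-1.0, -0.007, 0.002]]
force: [0.4, -0.4, 0.1]
opening: 0.5
```

Run:
```python
from plan import *
from h import *
s=bot.read_state();print(s['time_s'],s['position'],s['force'])
for n,(a,b,x,y) in {'side':(170,340,170,350),'top':(170,350,210,370)}.items():
    c=cap(n);cv2.imwrite(f'pics/{n}15.png',cv2.resize(c['img'][a:b,x:y],None,fx=3.5,fy=3.33,interpolation=cv2.INTER_CUBIC))
    cv2.imwrite(f'pics/{n}15f.png',c['img'])
    Pc=cloud(c);A=(W@stay(.685,p1,0))
    for d in (20,60,100,130,180,235):
        p=(A@[d/1000,0,.005,1])[:3];u,v=proj(c,p);u,v=int(round(u)),int(round(v));print(n,d,'z',(Pc[v-1:v+2,u-1:u+2,2]*1000).mean().round(1),end=' ')
    p=(A@[.252,0,.038,1])[:3];print('knob top pred',proj(c,p))
```

```text
15.1667 [0.5374316  0.2306122  0.30407918] [ 0.39071846 -0.4072897   0.13211923]
side 20 z 145.9 side 60 z 142.1 side 100 z 141.4 side 130 z 142.3 side 180 z 142.7 side 235 z 142.1 knob top pred (np.float64(265.00078382607995), np.float64(189.0768100884127))
top 20 z 139.9 top 60 z 142.0 top 100 z 139.6 top 130 z 139.6 top 180 z 139.6 top 235 z 138.7 knob top pred (np.float64(271.875893979905), np.float64(197.60112213165664))
```

View pics/side15.png

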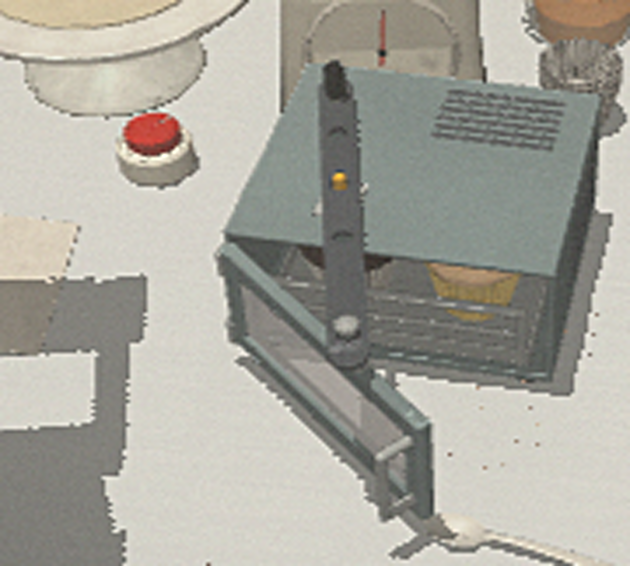

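View pics/top15f.png

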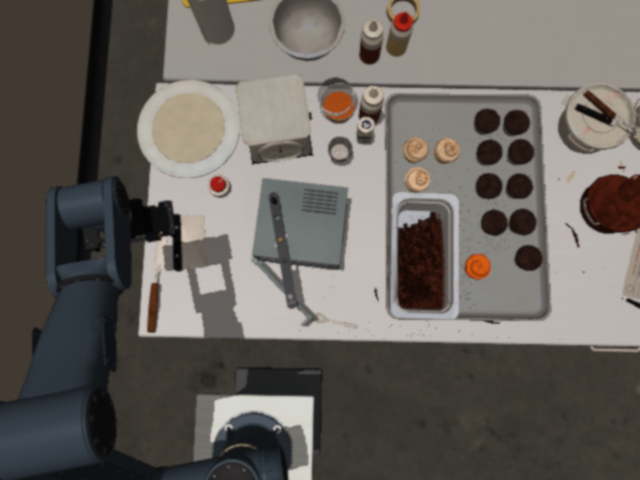

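The stay lies flat: bar top at 142 mm along its whole length in the side view, and the brass pin shows in the middle hole at side15 (340,181). The door is half open, the rail is inside the front, and the spoon and timer are where they were. Handing in.

```bash
python3 -c "
from rig import bot
s=bot.read_state();print(s['time_s'],s['qvel'].round(2));print(bot.hand_in())"
```

```text
15.2667 [-2.32  0.71 -0.49 -0.32 -0.32  0.02]
the job is handed in; nothing more can be done
None
```

The job is done and handed in at 15.3 s: the tray is home, and the stay's middle hole is on the pin, holding the door half open. The hand-in reports no verdict.

**Tray:** I pushed the rail with shut fingers until it stopped moving, at about 11 N. The rail then measured about 100 mm in front of the cabinet's centre, just inside the front plane. The two cupcakes I could see stayed upright; the two at the back are hidden by the cabinet's top, so I could not check them.

**Stay and door:** I lifted the stay by its knob, swung the door in, and lowered the middle hole while watching it through the wrist camera. After I let go:
- **Side view:** the bar's top read 141–143 mm along most of its length, which is level; one reading of 146 mm fell beside the raised pivot.
- **Top view:** it read 139–142 mm, up to 3 mm lower.
- **Pin:** the brass pin shows in the middle hole.

**Other things:** the spoon and timer look unmoved. The door's free end stands over the spoon's bowl but clears it by roughly 10 mm.

**Disagreement:** the cameras placed the pin up to about 3 mm apart, so I corrected for it using the wrist view before the final lowering.

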